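# Unload the glass mould and cap the pots

## Task

The mould of glass castings has cooled: slide it along the table, never lifting or tipping it, from the orange mark to lie squarely inside the blue mark, with the castings still in it. Then take every casting out, put each into the pot of its own colour, and cap all four pots (an empty one too) with the lids, pressing each lid down until the black seal ring has gone fully home and the lid sits level and tight on the rim. Slide the emptied mould back inside the orange mark, and do not disturb the jars, cups and bottles standing about.

Things in the scene. Friction and masses are not known exactly. Their poses are not given: they have to be found in the camera images.
- mould: white plaster casting mould, 188 x 64 x 18 mm block, about 0.7 kg, loose on the table; origin at the centre of its underside, x along its length. Four square cavities, 32 mm wide and 10 mm deep, in a row on its x axis at x = -74, -34, +34 and +74 mm. In the middle (x = 0) a grip rib stands on its top: 26 mm along x, 18 mm along y, its top 42 mm above the table
- cool_mark: orange-outlined flat rectangle 218 x 94 mm on the table, on or near whose centre the mould starts and where it ends; origin at its centre, x along its length; flat, nothing to feel
- unload_mark: blue-outlined flat rectangle 218 x 94 mm on the table, where the mould has to go to be unloaded; origin at its centre, x along its length (either end of the mould may point either way); flat, nothing to feel
- casting_blue: blue cast-glass block, 28 x 28 mm and 22 mm tall, 45 g; origin at the centre of its underside, z up out of the mould. It starts in any one of the cavities, with its top 12 mm out of the mould; it may be absent
- casting_green: green cast-glass block, 28 x 28 mm and 22 mm tall, 45 g; origin at the centre of its underside, z up out of the mould. It starts in any one of the cavities, with its top 12 mm out of the mould; it may be absent
- casting_red: red cast-glass block, 28 x 28 mm and 22 mm tall, 45 g; origin at the centre of its underside, z up out of the mould. It starts in any one of the cavities, with its top 12 mm out of the mould; it may be absent
- casting_yellow: yellow cast-glass block, 28 x 28 mm and 22 mm tall, 45 g; origin at the centre of its underside, z up out of the mould. It starts in any one of the cavities, with its top 12 mm out of the mould; it may be absent
- pot_blue: blue metal pot fixed to the table: outer diameter 92 mm, inner diameter 84 mm, rim 40 mm high, inner floor 4 mm above the table; origin at the centre of its underside
- seal_blue (a joint): how far the black rubber seal ring of the blue pot is pushed down, in m: 0 = it stands 7 mm proud of the rim (ring top 47 mm above the table), 0.007 = fully home, flush with the rim. It is a stiff push fit (about 7 N) and stays where it is left. A lid laid on the pot rests on this ring
- pot_green: green metal pot fixed to the table: outer diameter 92 mm, inner diameter 84 mm, rim 40 mm high, inner floor 4 mm above the table; origin at the centre of its underside
- seal_green (a joint): how far the black rubber seal ring of the green pot is pushed down, in m: 0 = it stands 7 mm proud of the rim (ring top 47 mm above the table), 0.007 = fully home, flush with the rim. It is a stiff push fit (about 7 N) and stays where it is left. A lid laid on the pot rests on this ring
- pot_red: red metal pot fixed to the table: outer diameter 92 mm, inner diameter 84 mm, rim 40 mm high, inner floor 4 mm above the table; origin at the centre of its underside
- seal_red (a joint): how far the black rubber seal ring of the red pot is pushed down, in m: 0 = it stands 7 mm proud of the rim (ring top 47 mm above the table), 0.007 = fully home, flush with the rim. It is a stiff push fit (about 7 N) and stays where it is left. A lid laid on the pot rests on this ring
- pot_yellow: yellow metal pot fixed to the table: outer diameter 92 mm, inner diameter 84 mm, rim 40 mm high, inner floor 4 mm above the table; origin at the centre of its underside
- seal_yellow (a joint): how far the black rubber seal ring of the yellow pot is pushed down, in m: 0 = it stands 7 mm proud of the rim (ring top 47 mm above the table), 0.007 = fully home, flush with the rim. It is a stiff push fit (about 7 N) and stays where it is left. A lid laid on the pot rests on this ring
- lid_a: one of four identical loose lids, 70 g: black plug 73 mm across and 6 mm deep below, aluminium flange 90 mm across and 6 mm thick on it, black upright knob 20 mm across and 22 mm tall on top (knob top 34 mm above the origin). Origin at the centre of the plug's underside, z up. Any lid fits any pot; on a pot whose seal is home its origin is 34 mm above the table (41 mm before it is pressed)
- lid_b: one of four identical loose lids, 70 g: black plug 73 mm across and 6 mm deep below, aluminium flange 90 mm across and 6 mm thick on it, black upright knob 20 mm across and 22 mm tall on top (knob top 34 mm above the origin). Origin at the centre of the plug's underside, z up. Any lid fits any pot; on a pot whose seal is home its origin is 34 mm above the table (41 mm before it is pressed)
- lid_c: one of four identical loose lids, 70 g: black plug 73 mm across and 6 mm deep below, aluminium flange 90 mm across and 6 mm thick on it, black upright knob 20 mm across and 22 mm tall on top (knob top 34 mm above the origin). Origin at the centre of the plug's underside, z up. Any lid fits any pot; on a pot whose seal is home its origin is 34 mm above the table (41 mm before it is pressed)
- lid_d: one of four identical loose lids, 70 g: black plug 73 mm across and 6 mm deep below, aluminium flange 90 mm across and 6 mm thick on it, black upright knob 20 mm across and 22 mm tall on top (knob top 34 mm above the origin). Origin at the centre of the plug's underside, z up. Any lid fits any pot; on a pot whose seal is home its origin is 34 mm above the table (41 mm before it is pressed)
- jar_white: jar with black lid, 70 mm across, 100 mm tall; a bystander, to be left alone; origin at the centre of its underside
- jar_purple: jar with black lid, 66 mm across, 90 mm tall; a bystander, to be left alone; origin at the centre of its underside
- cup_a: paper cup, 66 mm across, 60 mm tall; a bystander, to be left alone; origin at the centre of its underside
- cup_b: paper cup, 66 mm across, 60 mm tall; a bystander, to be left alone; origin at the centre of its underside
- squeeze: white squeeze bottle with a red cap, 36 mm across, 85 mm tall; a bystander, to be left alone; origin at the centre of its underside

How it is judged (in metres and radians):
On the way, in this order (a step that is already met when the one before it is completed fails the run):
1. the mould lies squarely inside the blue mark (within 15 mm and 0.12 rad), the castings still in it (horizontal distance between mould and unload_mark below 0.015 m and angle between the x axis of mould and the x axis of unload_mark, either way round below 0.12 rad and horizontal distance between each of casting_blue, casting_green, casting_red, casting_yellow and mould below 0.09 m and height (world z) of each of casting_blue, casting_green, casting_red, casting_yellow below 0.014 m), for 0.2 s.
2. every casting lies in the pot of its own colour, the mould still at the blue mark (within 40 mm) (horizontal distance between casting_blue and pot_blue below 0.042 m and height (world z) of each of casting_blue, casting_green, casting_red, casting_yellow below 0.036 m and horizontal distance between casting_green and pot_green below 0.042 m and horizontal distance between casting_red and pot_red below 0.042 m and horizontal distance between casting_yellow and pot_yellow below 0.042 m and horizontal distance between mould and unload_mark below 0.04 m and angle between the x axis of mould and the x axis of unload_mark, either way round below 0.35 rad), for 0.2 s.
At the end, for the whole second after the job is handed in: Every casting present is in the pot of its colour; each of the four pots carries a lid centred within 8 mm, level within 0.06 rad, its seal pressed at least 5.5 of 7 mm; the mould is back on the orange mark within 15 mm and 0.12 rad; all at rest (horizontal distance between mould and cool_mark below 0.015 m and angle between the x axis of mould and the x axis of cool_mark, either way round below 0.12 rad and horizontal distance between casting_blue and pot_blue below 0.042 m and height (world z) of each of casting_blue, casting_green, casting_red, casting_yellow below 0.036 m and horizontal distance between casting_green and pot_green below 0.042 m and horizontal distance between casting_red and pot_red below 0.042 m and horizontal distance between casting_yellow and pot_yellow below 0.042 m and value of joint each of seal_blue, seal_green, seal_red, seal_yellow above 0.0055 m and ((horizontal distance between lid_a and pot_blue below 0.008 m and height (world z) of lid_a below 0.0365 m and angle between lid_a's own z axis and vertical below 0.06 rad) or (horizontal distance between lid_b and pot_blue below 0.008 m and height (world z) of lid_b below 0.0365 m and angle between lid_b's own z axis and vertical below 0.06 rad) or (horizontal distance between lid_c and pot_blue below 0.008 m and height (world z) of lid_c below 0.0365 m and angle between lid_c's own z axis and vertical below 0.06 rad) or (horizontal distance between lid_d and pot_blue below 0.008 m and height (world z) of lid_d below 0.0365 m and angle between lid_d's own z axis and vertical below 0.06 rad)) and ((horizontal distance between lid_a and pot_green below 0.008 m and height (world z) of lid_a below 0.0365 m and angle between lid_a's own z axis and vertical below 0.06 rad) or (horizontal distance between lid_b and pot_green below 0.008 m and height (world z) of lid_b below 0.0365 m and angle between lid_b's own z axis and vertical below 0.06 rad) or (horizontal distance between lid_c and pot_green below 0.008 m and height (world z) of lid_c below 0.0365 m and angle between lid_c's own z axis and vertical below 0.06 rad) or (horizontal distance between lid_d and pot_green below 0.008 m and height (world z) of lid_d below 0.0365 m and angle between lid_d's own z axis and vertical below 0.06 rad)) and ((horizontal distance between lid_a and pot_red below 0.008 m and height (world z) of lid_a below 0.0365 m and angle between lid_a's own z axis and vertical below 0.06 rad) or (horizontal distance between lid_b and pot_red below 0.008 m and height (world z) of lid_b below 0.0365 m and angle between lid_b's own z axis and vertical below 0.06 rad) or (horizontal distance between lid_c and pot_red below 0.008 m and height (world z) of lid_c below 0.0365 m and angle between lid_c's own z axis and vertical below 0.06 rad) or (horizontal distance between lid_d and pot_red below 0.008 m and height (world z) of lid_d below 0.0365 m and angle between lid_d's own z axis and vertical below 0.06 rad)) and ((horizontal distance between lid_a and pot_yellow below 0.008 m and height (world z) of lid_a below 0.0365 m and angle between lid_a's own z axis and vertical below 0.06 rad) or (horizontal distance between lid_b and pot_yellow below 0.008 m and height (world z) of lid_b below 0.0365 m and angle between lid_b's own z axis and vertical below 0.06 rad) or (horizontal distance between lid_c and pot_yellow below 0.008 m and height (world z) of lid_c below 0.0365 m and angle between lid_c's own z axis and vertical below 0.06 rad) or (horizontal distance between lid_d and pot_yellow below 0.008 m and height (world z) of lid_d below 0.0365 m and angle between lid_d's own z axis and vertical below 0.06 rad)) and linear speed of each of mould, lid_a, lid_b, lid_c, lid_d below 0.02 m/s); the robot touches nothing.
It fails at once if the mould is lifted or tipped (more than 15 mm or 0.2 rad) (height (world z) of mould above 0.015 m or angle between mould's own z axis and vertical above 0.2 rad).
It fails at once if a jar, cup or bottle is pushed more than 40 mm (distance of any of jar_white, jar_purple, cup_a, cup_b, squeeze from where it was at the start of the episode above 0.04 m).
Of casting_blue, casting_green, casting_red, casting_yellow only 2 to 4 are there at a start; the rules pass over those that are not, and their reading is None.
At some moment in a run one of lid_a, lid_b, lid_c, lid_d may be knocked a few centimetres aside while the robot is not near it.
Once in a run the grip may slacken for a moment while it holds something.
It also fails if it takes over 210 s, if anything falls off the work surface, if the arm or the gripper's body presses on something with over 40 N, if the wrist force passes 120 N, or if a joint passes its speed limit or range.

## Robot

A 6-joint arm with a two-finger parallel gripper is mounted at the origin on the work surface. World frame = base frame: x ahead of the robot, y to its left, z up, the work surface at z = 0. Lengths are in m, angles in degrees, forces in N, time in s.
With the tool pointing down it reaches from about 0.25 to 0.725 m from the base axis. Payload 9.7 kg.
Tool frame: the origin (TCP) lies on the centre line of the jaws, within the pads' length; the fingertips stand tip_extent ahead of it and the grasp point (between the pads) lies 3 mm ahead of it (tip_extent is the distance from the TCP to the fingertips, in m); z points along the fingers, y is the line along which they close (so a half turn about z gives the same grasp; the last joint's range is limited). The gripper opens to 85 mm and grips with 20 to 120 N. Pads are 22 mm wide; open, the fingers measure 114 mm over their backs; the gripper's body (76 mm by 85 mm) begins 54 mm behind the grasp point. The pads swing forward as they close: fully open they stand 13 mm farther back than shut.
Start: joints at [66.75, 4.979, 10.078, 95.1, 0, 90], TCP at [0.217, 0.505, 0.253] pointing down, gripper open.
Joint ranges: [-179.16, 179.16], [-48.56, 103.87], [-65.8, 70.77], [-126.05, 130.52], [-82.76, 87.17], [-180, 180]. Speed limits (degrees/s): [127.2, 127.2, 147.25, 180, 180, 180].

## Interface

Orientations are given as [roll, pitch, yaw] about the fixed x, y, z axes, in that order (R = Rz(yaw) Ry(pitch) Rx(roll)).
In Python, from workcell import * gives the robot as it stands.
- The arm moves only by the tool servo_tool, never from a script. Its argument "rows" is a list of rows, each an object with "offset": the shift along the tool's x, y, z as a fraction of full scale, a list of three; "yaw": the turn about the tool's z as a fraction of full scale; "claw": the closure, from 0 (fully open) to 1 (shut). A call has 1 to 12 rows; each row is the pose to reach, as a shift and turn from the pose commanded when the call began, along the tool's axes at that moment, turning the shorter way round; what a row does not reach only later rows make up. Full scale, the value 1, is 0.1 m for a shift and pi rad for a turn. A row lasts 1/8 s, in which the tool goes at most 62.5 mm and 10.7 degrees, less where a joint would pass 70% of its speed; a pose out of reach is approached as far as the arm can. A call with a number of a shift or a turn outside -1 to 1 is refused whole. A call with a gripper value outside its range is refused whole. The fingers move at their own pace and stop on an object; "squeeze" is the grip in N (left out, the last holds). Time passes only in rows, so rows that repeat a pose let the fingers close. It gives the time, the measured TCP pose, the force, the opening and the grip force at its end, in the units of the state.
- get_obs(): the state, without advancing time (a new reading comes with each control period).
- camera(name): name is "scene" or "top"; returns (picture, depth): 420x560x3 uint8, red, green, blue; 420x560 float32, m along the optical axis (not along the pixel's ray), 0 where there is no reading.
- camera_info(name): a dict with "fx", "fy", "cx", "cy" (pixels), "cam_to_world" (4x4, takes a point from camera to world coordinates). Camera axes: x right, y up, looking along -z (the intrinsics and any distortion apply to the point x, -y, -z); pixel columns grow to the right and rows downward; lengths in m; the calibration is good to about 2 mm. A picture is of the moment at which its call begins. camera_info takes no time and is no camera call.
- job_done(): hands the job in; it is judged then, once.
The state is a dict: "time": time; "q": joint angles; "qd": joint speeds; "joint_efforts": joint torques, N m; "ee_pos": TCP position; "tcp_rot": TCP orientation; "wrist_force": force on the tool from outside, world axes, zero at the start; "torque": the same for the moment, N m; "opening": finger opening in m; "grasp_force": force on a finger pad.
Only numpy, scipy, OpenCV 4.12 (cv2) and the standard library are available. Lean on these libraries where they do the work, as an engineer would, in place of code of your own. Each camera call takes 0.05 s, during which the arm holds its last target. There are 200 camera calls.

## Working session

There is one attempt and no reset: what is moved stays moved. The work goes in short steps, Python scripts to look and compute and a tool call to move; the robot and the scene stay as the last step left them, time stands still between calls to the robot, and variables do not carry over. Pictures are saved under pics/ and viewed, at most 14 in all, crops included, and the job is handed in when it is done.

Besides the shell and the picture viewer there is one more tool, called after ">>>" by a JSON object that holds its "method" and its "body", one argument or row to a line. servo_tool: Moves the arm, as the interface text tells. Its arguments: {"type":"object","properties":{"rows":{"type":"array"},"squeeze":{"type":"number"}},"required":["rows"]}

```bash
mkdir -p pics; ls
cat > h.py <<'E'
from workcell import *
import numpy as np, cv2
def cloud(n):
    p,d=camera(n); i=camera_info(n); M=np.array(i["cam_to_world"])
    v,u=np.mgrid[0:420,0:560]
    P=np.stack([(u-i["cx"])/i["fx"]*d,-(v-i["cy"])/i["fy"]*d,-d],-1)
    W=P@M[:3,:3].T+M[:3,3]; W[d==0]=np.nan
    return p,d,W
E
python3 - <<'E'
from h import *
print(get_obs()); 
for n in("top","scene"):
    p,d,W=cloud(n); i=camera_info(n); print(i)
    np.savez(n+".npz",p=p,W=W); cv2.imwrite(f"pics/{n}0.png",cv2.resize(p[...,::-1],(800,600)))
E
```

```text
pics
{'time': 0.0, 'q': array([6.67515044e+01, 5.01003453e+00, 1.00336006e+01, 9.50983490e+01,
       3.69345086e-04, 8.99999899e+01]), 'qd': array([-0.04682854, -0.04173858, -0.09229367,  0.10374088, -0.01762525,
        0.01032987]), 'joint_efforts': array([-1.37311476e-03, -5.20390999e+01,  4.64795673e+01,  1.65329967e-02,
        6.44509214e-05,  6.40984268e-06]), 'ee_pos': array([0.21701609, 0.50515949, 0.25258562]), 'tcp_rot': array([-1.79925217e+02, -3.69357939e-04,  1.56751514e+02]), 'wrist_force': array([ 0.43406628, -0.08471917,  0.11171326]), 'torque': array([0.03395933, 0.08221729, 0.03109775]), 'grasp_force': 0.0, 'opening': 0.08532974686069292}
{'fx': 492.097900676907, 'fy': 492.097900676907, 'cx': 279.4968161502918, 'cy': 206.41087632549917, 'cam_to_world': array([[ 0.00723378,  0.99124497, -0.13183732,  0.32275656],
       [-0.99987348,  0.00903772,  0.01308984, -0.01873115],
       [ 0.01416675,  0.13172595,  0.99118494,  1.41310062],
       [ 0.        ,  0.        ,  0.        ,  1.        ]])}
{'fx': 472.4048045017271, 'fy': 472.4048045017271, 'cx': 272.52461307831385, 'cy': 206.52874289741905, 'cam_to_world': array([[-0.65121231, -0.55639597,  0.51608724,  1.11837715],
       [ 0.75866777, -0.4939652 ,  0.42476064,  0.47088064],
       [ 0.01859403,  0.66814811,  0.74379591,  0.94261143],
       [ 0.        ,  0.        ,  0.        ,  1.        ]])}
```

View pics/top0.png

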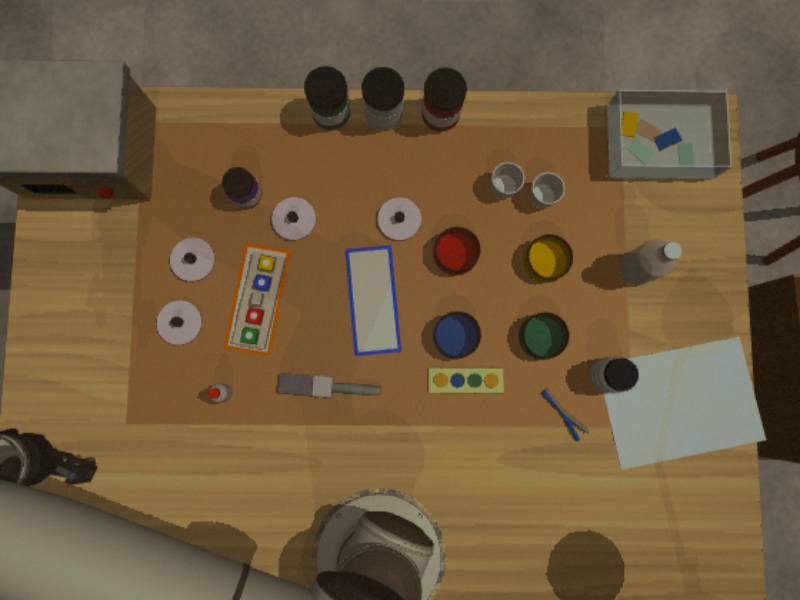

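View pics/scene0.png

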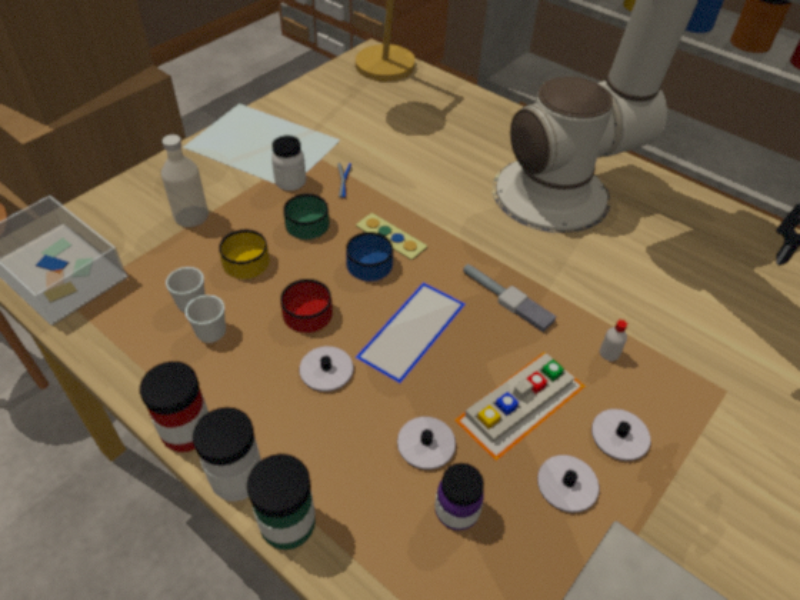

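The top view (800x600) shows the mould at (257,300) on the orange mark holding yellow, blue, red and green from far to near. The blue mark is at (373,300). Pots: red (457,250), yellow (550,258), blue (457,335), green (544,335). Lids: (293,218), (399,218), (192,259), (179,322).

```bash
cat >> h.py <<'E'
S=1.42857
def near(W,c,r): return np.hypot(W[...,0]-c[0],W[...,1]-c[1])<r
def circ(P):
    A=np.c_[2*P,np.ones(len(P))]; s=np.linalg.lstsq(A,(P**2).sum(1),rcond=None)[0]
    return s[:2],np.sqrt(s[2]+s[0]**2+s[1]**2)
def disc(W,c,r,z0,z1):
    m=near(W,c,r)&(W[...,2]>z0)&(W[...,2]<z1); P=W[m]
    return P
def enc(P):
    (x,y),r=cv2.minEnclosingCircle(P[:,:2].astype(np.float32)); return np.array([x,y]),r
def rect(P):
    (c,s,a)=cv2.minAreaRect(P[:,:2].astype(np.float32))
    if s[0]<s[1]: a+=90; s=s[::-1]
    return np.round(c,4),np.round(s,4),(a+90)%180-90
def hsv(p): return cv2.cvtColor(p,cv2.COLOR_RGB2HSV)
E
cat > m.py <<'E'
from h import *
for n in("top","scene"):
    f=np.load(n+".npz"); p,W=f["p"],f["W"]; H=hsv(p).astype(int)
    if n=="top":
        at=lambda u,v:W[int(v/S),int(u/S)]
        L=[at(u,v)[:2] for u,v in((308,225),(412,225),(203,268),(190,328))]
        Po={k:at(u,v)[:2] for k,u,v in(("red",457,250),("yellow",550,258),("blue",457,335),("green",544,335))}
        M=at(257,300)[:2]; B=at(373,300)[:2]
        print("table z",[round(float(at(u,v)[2]),4) for u,v in((373,300),(320,330),(500,300),(220,230),(450,400))])
    print(n)
    for c in L:
        P=disc(W,c,.07,.008,.018); m0=np.median(P[:,:2],0); e,r=enc(P[np.hypot(*(P[:,:2]-m0).T)<.055])
        K=disc(W,e,.05,.028,.045)
        print("lid flange",np.round(e,4),round(r,4),"z",np.median(P[:,2]).round(4),"knob",np.round(K.mean(0),4),len(K))
    for k,c in Po.items():
        P=disc(W,c,.07,.041,.052); e,r=enc(P); cc,rr=circ(P[:,:2])
        print(k,np.round(e,4),round(r,4),np.round(cc,4),round(float(rr),4),"z",np.median(P[:,2]).round(4))
    V=H[...,2];s=H[...,1];h=H[...,0]
    m=near(W,M,.16)&(h<14)&(s>210)&(V>150)&(abs(W[...,2])<.008); print("orange",m.sum(),rect(W[m]))
    m=near(W,B,.16)&(h>110)&(h<130)&(s>150)&(abs(W[...,2])<.008); print("blue",m.sum(),rect(W[m]))
    m=near(W,M,.13)&(W[...,2]>.012)&(W[...,2]<.024); P=W[m]; print("mould",m.sum(),rect(P),np.median(P[:,2]))
    P=disc(W,M,.04,.036,.05); print("rib",len(P),P.mean(0),rect(P))
    for nm,c,r in(("cup/jar",(0,0),0),):pass
    for nm,uv in(("purple",(240,185)),("cupb",(548,188)),("cupa",(508,180)),("white",(618,375)),("squeeze",(216,393))):
        if n=="top":
            c=at(*uv); P=disc(W,c[:2],.06,.05,.12); print(nm,c.round(3),enc(P)[0].round(3),enc(P)[1].__round__(3), P[:,2].max().round(3))
E
python3 m.py
```

```text
table z [0.0011, -0.0041, 0.0011, 0.0022, 0.0009]
top
lid flange [0.6606 0.1724] 0.0527 z 0.0126 knob [0.6641 0.1799 0.0344] 39
lid flange [ 0.6622 -0.0341] 0.0505 z 0.0127 knob [ 0.666  -0.0347  0.0343] 38
lid flange [0.5742 0.3767] 0.051 z 0.0126 knob [0.5779 0.3807 0.0338] 43
lid flange [0.4511 0.3963] 0.0509 z 0.0125 knob [0.4501 0.4008 0.035 ] 41
red [ 0.5982 -0.1499] 0.0462 [ 0.5974 -0.1499] 0.0437 z 0.0469
yellow [ 0.585  -0.3332] 0.0468 [ 0.584  -0.3332] 0.0438 z 0.047
blue [ 0.4286 -0.1499] 0.0458 [ 0.4286 -0.1497] 0.0437 z 0.0468
green [ 0.4284 -0.3217] 0.046 [ 0.4282 -0.3217] 0.0436 z 0.047
orange 9 (array([0.5863, 0.2397]), array([0.0878, 0.0439]), 89.85610961914062)
blue 338 (array([0.5007, 0.0167]), array([0.2162, 0.0922]), 6.116464614868164)
mould 1015 (array([0.507 , 0.2889]), array([0.1888, 0.1605]), -12.518722534179688) 0.01845059738387289
rib 61 [0.49607232 0.24366362 0.04251926] (array([0.4842, 0.245 ]), array([0.0497, 0.0185]), -7.38238525390625)
purple [0.712 0.274 0.088] [0.717 0.279] 0.033 0.098
cupb [ 0.739 -0.342  0.002] [ 0.72 -0.33] 0.033 0.067
cupa [ 0.75
[... 396 characters left out ...]
ge [0.4521 0.4031] 0.0458 z 0.0114 knob [0.4531 0.4029 0.0326] 62
red [ 0.5987 -0.1506] 0.0482 [ 0.5996 -0.1494] 0.0437 z 0.0458
yellow [ 0.5862 -0.3319] 0.0486 [ 0.5857 -0.3328] 0.0438 z 0.0457
blue [ 0.4306 -0.1502] 0.0474 [ 0.4303 -0.1492] 0.0437 z 0.0459
green [ 0.4294 -0.3232] 0.0485 [ 0.4297 -0.3217] 0.0437 z 0.0455
orange 9 (array([0.6009, 0.2463]), array([0.0896, 0.0362]), -69.85802459716797)
blue 188 (array([ 0.5049, -0.0191]), array([0.2168, 0.1654]), 6.620811939239502)
mould 1331 (array([0.5064, 0.2888]), array([0.1913, 0.1569]), -11.057991027832031) 0.017467236591367064
rib 86 [0.49954349 0.24454599 0.0408746 ] (array([0.4979, 0.2448]), array([0.029, 0.018]), -11.552581787109375)
```

```bash
cat >> h.py <<'E'
def mould(W,c):
    """centre & angle from block top (z ~18) and rib"""
    m=near(W,c,.12)&(W[...,2]>.012)&(W[...,2]<.034)
    n,lab=cv2.connectedComponents(cv2.morphologyEx(m.astype(np.uint8),cv2.MORPH_CLOSE,np.ones((3,3))))
    best=max(range(1,n),key=lambda k:(lab==k).sum()); P=W[(lab==best)&m]
    R=disc(W,c,.04,.036,.05)
    return rect(P),R.mean(0).round(4)
def plan(*T):
    """print servo numbers from the pose now through targets (x,y,z,yaw), each one call"""
    o=get_obs(); p=np.array(o["ee_pos"]); y=o["tcp_rot"][2]
    for t in T:
        a=np.radians(y); X=np.array([np.cos(a),np.sin(a),0]); Y=np.array([np.sin(a),-np.cos(a),0]); d=np.array(t[:3])-p
        w=(t[3]-y+180)%360-180
        print(np.round([d@X*10,d@Y*10,-d[2]*10],3),"yaw",round(-w/180,4),"rows>=",max(int(np.ceil(np.abs(d).max()/.06)),int(np.ceil(abs(w)/10.5)),1))
        p=np.array(t[:3]); y=t[3]
def st():
    o=get_obs(); print({k:np.round(o[k],4) for k in("time","ee_pos","tcp_rot","wrist_force","opening","grasp_force")})
E
python3 - <<'E'
import workcell; print([k for k in dir(workcell) if k[0]!="_"])
from h import *
print(np.round(get_obs()["tcp_rot"],2))
for n in("top","scene"):
    f=np.load(n+".npz"); p,W=f["p"],f["W"]; H=hsv(p).astype(int); h,s,V=H[...,0],H[...,1],H[...,2]
    print(n,mould(W,(.497,.2443)))
    v,u=(np.array([300,250])/S).astype(int); 
    if n=="top":
        print("orange px",H[int(300/S)-2:int(300/S)+3,int(232/S)-4:int(232/S)+5].reshape(-1,3)[:18].tolist())
    B=(.5007,.0167)
    m=near(W,B,.125)&(h>110)&(h<130)&(s>150)&(abs(W[...,2])<.008)&(W[...,1]>-.09); print("blue",m.sum(),rect(W[m]))
    m=near(W,(.497,.2443),.125)&(h<16)&(s>190)&(V>130)&(abs(W[...,2])<.01); print("orange",m.sum(),rect(W[m]))
    print({k:np.round(W[near(W,(.497,.2443),.1)&(hh)&(s>150)&(W[...,2]>.026)].mean(0),4).tolist() for k,hh in(("yel",(h>22)&(h<35)),("blu",(h>105)&(h<130)),("grn",(h>45)&(h<90)),("red",(h<6)|(h>174)))})
plan((.4975,.2442,.253,168.5),(.4975,.2442,.153,168.5),(.4975,.2442,.08,168.5))
E
```

```text
['PlanningError', 'camera', 'camera_info', 'get_obs', 'job_done', 'tip_extent']
[-179.93    0.    156.75]
top ((array([0.4968, 0.2425]), array([0.1882, 0.0685]), -11.072097778320312), array([0.4961, 0.2437, 0.0425]))
orange px [[14, 148, 126], [15, 154, 126], [15, 147, 125], [15, 155, 125], [14, 150, 126], [15, 180, 132], [14, 247, 151], [15, 253, 150], [18, 83, 150], [16, 154, 126], [14, 147, 127], [15, 151, 125], [15, 153, 125], [15, 156, 124], [15, 192, 133], [15, 248, 150], [15, 255, 151], [26, 36, 148]]
blue 338 (array([0.5007, 0.0167]), array([0.2162, 0.0922]), 6.116464614868164)
orange 426 (array([0.5015, 0.2503]), array([0.2196, 0.0957]), -9.363510131835938)
{'yel': [0.5695, 0.2301, 0.0306], 'blu': [0.5291, 0.2364, 0.0314], 'grn': [0.4243, 0.2574, 0.0308], 'red': [0.4636, 0.2492, 0.0309]}
scene ((array([0.4977, 0.2442]), array([0.1913, 0.0661]), -11.057991027832031), array([0.4995, 0.2445, 0.0409]))
blue 187 (array([0.5006, 0.0174]), array([0.2172, 0.0918]), 5.971709728240967)
orange 189 (array([0.5027, 0.2504]), array([0.2195, 0.0944]), -9.275703430175781)
{'yel': [0.5739, 0.2314, 0.0292], 'blu': [0.5362, 0.2397, 0.0292], 'grn': [0.4322, 0.2614, 0.0296], 'red': [0.4676, 0.2538, 0.0289]}
[-3.607 -1.291 -0.004] yaw -0.0653 rows>= 5
[0. 0. 1.] yaw -0.0 rows>= 2
[0.   0.   0.73] yaw -0.0 rows>= 2
```

```bash
cat > pl.py <<'E'
from h import *
def plan(*T):
    """servo numbers from the pose now through targets (x,y,z,yaw); long moves split into equal calls, yaw in the last"""
    o=get_obs(); p=np.array(o["ee_pos"]); y=o["tcp_rot"][2]
    for t in T:
        a=np.radians(y); R=np.array([[np.cos(a),np.sin(a),0],[np.sin(a),-np.cos(a),0],[0,0,-1]]); d=(np.array(t[:3])-p)@R*10
        w=(t[3]-y+180)%360-180; k=max(1,int(np.ceil(np.abs(d).max()-.002)))
        print(f"{k}x",np.round(d/k,3).tolist(),"last yaw",round(-w/180,4),"rows",int(np.ceil(np.linalg.norm(d/k)/.6)),int(np.ceil(abs(w)/10.5)))
        p=np.array(t[:3]); y=t[3]
E
python3 -c "
from pl import *
print(tip_extent)
plan((.4975,.2437,.153,169),(.4975,.2437,.08,169))"
```

```text
0.022
4x [-0.902, -0.324, 0.249] last yaw -0.0681 rows 2 2
1x [0.0, 0.0, 0.73] last yaw 0.0 rows 2 0
```

>>> {"method": "servo_tool", "body": {
  "rows": [
    {"offset":[-0.45,-0.162,0.125],"yaw":0,"claw":0.4},
    {"offset":[-0.902,-0.324,0.249],"yaw":0,"claw":0.4},
    {"offset":[-0.902,-0.324,0.249],"yaw":0,"claw":0.4}
  ],
  "squeeze": 60
}}

```text
time: 0.48
ee_pos: [0.2886, 0.4379, 0.2273]
tcp_rot: [-179.9, 0.0, 156.6]
wrist_force: [0.6, 1.5, 0.7]
opening: 0.0513
grasp_force: 0.0
```

>>> {"method": "servo_tool", "body": {
  "rows": [
    {"offset":[-0.45,-0.162,0.125],"yaw":0,"claw":0.4},
    {"offset":[-0.902,-0.324,0.249],"yaw":0,"claw":0.4},
    {"offset":[-0.902,-0.324,0.249],"yaw":0,"claw":0.4}
  ]
}}

```text
time: 0.85
ee_pos: [0.3583, 0.3732, 0.2025]
tcp_rot: [-179.9, -0.0, 156.6]
wrist_force: [-0.3, 0.8, -0.3]
opening: 0.0513
grasp_force: 0.0
```

>>> {"method": "servo_tool", "body": {
  "rows": [
    {"offset":[-0.45,-0.162,0.125],"yaw":0,"claw":0.4},
    {"offset":[-0.902,-0.324,0.249],"yaw":0,"claw":0.4},
    {"offset":[-0.902,-0.324,0.249],"yaw":0,"claw":0.4}
  ]
}}

```text
time: 1.23
ee_pos: [0.428, 0.3084, 0.1778]
tcp_rot: [-179.9, -0.0, 156.6]
wrist_force: [-1.1, 0.7, -0.0]
opening: 0.0516
grasp_force: 0.0
```

>>> {"method": "servo_tool", "body": {
  "rows": [
    {"offset":[-0.45,-0.162,0.125],"yaw":-0.034,"claw":0.4},
    {"offset":[-0.902,-0.324,0.249],"yaw":-0.0681,"claw":0.4},
    {"offset":[-0.902,-0.324,0.249],"yaw":-0.0681,"claw":0.4},
    {"offset":[-0.902,-0.324,0.249],"yaw":-0.0681,"claw":0.4},
    {"offset":[-0.902,-0.324,0.249],"yaw":-0.0681,"claw":0.4}
  ]
}}

```text
time: 1.85
ee_pos: [0.4968, 0.2453, 0.1544]
tcp_rot: [180.0, 0.0, 169.1]
wrist_force: [-0.6, 0.7, 1.1]
opening: 0.0512
grasp_force: 0.0
```

```bash
python3 -c "
from pl import *
st()
plan((.4975,.2437,.08,169),(.4975,.2437,.047,169))"
```

```text
{'time': np.float64(1.85), 'ee_pos': array([0.4968, 0.2453, 0.1544]), 'tcp_rot': array([1.79954e+02, 2.81000e-02, 1.69082e+02]), 'wrist_force': array([-0.5613,  0.6734,  1.0537]), 'opening': np.float64(0.0512), 'grasp_force': np.float64(0.0)}
1x [-0.01, -0.014, 0.744] last yaw 0.0005 rows 2 1
1x [0.0, 0.0, 0.33] last yaw 0.0 rows 1 0
```

>>> {"method": "servo_tool", "body": {
  "rows": [
    {"offset":[-0.01,-0.014,0.4],"yaw":0,"claw":0.4},
    {"offset":[-0.01,-0.014,0.744],"yaw":0,"claw":0.4},
    {"offset":[-0.01,-0.014,0.744],"yaw":0,"claw":0.4}
  ]
}}

```text
time: 2.22
ee_pos: [0.4963, 0.2425, 0.0774]
tcp_rot: [-179.9, -0.2, 169.1]
wrist_force: [-0.4, -1.0, 0.3]
opening: 0.0513
grasp_force: 0.0
```

>>> {"method": "servo_tool", "body": {
  "rows": [
    {"offset":[0,0,0.2],"yaw":0,"claw":0.4},
    {"offset":[0,0,0.33],"yaw":0,"claw":0.4},
    {"offset":[0,0,0.33],"yaw":0,"claw":0.6},
    {"offset":[0,0,0.33],"yaw":0,"claw":0.75},
    {"offset":[0,0,0.33],"yaw":0,"claw":0.9},
    {"offset":[0,0,0.33],"yaw":0,"claw":1},
    {"offset":[0,0,0.33],"yaw":0,"claw":1},
    {"offset":[0,0,0.33],"yaw":0,"claw":1}
  ]
}}

```text
time: 3.22
ee_pos: [0.4988, 0.243, 0.0478]
tcp_rot: [179.9, 0.1, 169.0]
wrist_force: [-1.2, 2.7, 6.8]
opening: 0.0167
grasp_force: 60.1
```

```bash
python3 -c "
from pl import *
st()
p,d,W=cloud('top');print(mould(W,(.4975,.2437)))
cv2.imwrite('pics/t1.png',cv2.resize(p[150:260,130:300,::-1],None,fx=4,fy=4))
o=get_obs()['ee_pos']
plan((.5007,.017,o[2],186))"
```

```text
{'time': np.float64(3.225), 'ee_pos': array([0.4988, 0.243 , 0.0478]), 'tcp_rot': array([1.798852e+02, 8.510000e-02, 1.690222e+02]), 'wrist_force': array([-1.1525,  2.6937,  6.8128]), 'opening': np.float64(0.0167), 'grasp_force': np.float64(60.1435)}
((array([0.5546, 0.2308]), array([0.0706, 0.0653]), -11.616600036621094), array([nan, nan, nan]))
3x [-0.15, -0.738, 0.0] last yaw -0.0944 rows 2 2h.py:30: RuntimeWarning: Mean of empty slice.
  return rect(P),R.mean(0).round(4)
  ret = um.true_divide(
```

>>> {"method": "servo_tool", "body": {
  "rows": [
    {"offset":[-0.02,-0.1,0],"yaw":0,"claw":1},
    {"offset":[-0.055,-0.27,0],"yaw":0,"claw":1},
    {"offset":[-0.1,-0.5,0],"yaw":0,"claw":1},
    {"offset":[-0.14,-0.67,0],"yaw":0,"claw":1},
    {"offset":[-0.15,-0.738,0],"yaw":0,"claw":1},
    {"offset":[-0.15,-0.738,0],"yaw":0,"claw":1}
  ]
}}

```text
time: 4.03
ee_pos: [0.4997, 0.1668, 0.0477]
tcp_rot: [179.9, 0.1, 169.0]
wrist_force: [-0.5, -0.7, 6.7]
opening: 0.0171
grasp_force: 40.8
```

>>> {"method": "servo_tool", "body": {
  "rows": [
    {"offset":[-0.02,-0.1,0],"yaw":0,"claw":1},
    {"offset":[-0.055,-0.27,0],"yaw":0,"claw":1},
    {"offset":[-0.1,-0.5,0],"yaw":0,"claw":1},
    {"offset":[-0.14,-0.67,0],"yaw":0,"claw":1},
    {"offset":[-0.15,-0.738,0],"yaw":0,"claw":1},
    {"offset":[-0.15,-0.738,0],"yaw":0,"claw":1}
  ]
}}

```text
time: 4.78
ee_pos: [0.5004, 0.0917, 0.0477]
tcp_rot: [179.9, 0.1, 169.0]
wrist_force: [1.4, 0.4, 6.6]
opening: 0.0166
grasp_force: 60.5
```

```bash
python3 -c "
from pl import *
st()
p,d,W=cloud('scene')
cv2.imwrite('pics/s2.png',cv2.resize(p[...,::-1],(800,600)))
o=get_obs()['ee_pos']
plan((.5007,.017,o[2],186))"
```

```text
{'time': np.float64(4.775), 'ee_pos': array([0.5004, 0.0917, 0.0477]), 'tcp_rot': array([1.799263e+02, 1.367000e-01, 1.689790e+02]), 'wrist_force': array([1.3613, 0.3554, 6.5787]), 'opening': np.float64(0.0166), 'grasp_force': np.float64(60.4879)}
1x [-0.146, -0.733, 0.0] last yaw -0.0945 rows 2 2
```

>>> {"method": "servo_tool", "body": {
  "rows": [
    {"offset":[-0.02,-0.1,0],"yaw":-0.012,"claw":1},
    {"offset":[-0.055,-0.27,0],"yaw":-0.034,"claw":1},
    {"offset":[-0.1,-0.5,0],"yaw":-0.062,"claw":1},
    {"offset":[-0.135,-0.67,0],"yaw":-0.085,"claw":1},
    {"offset":[-0.146,-0.733,0],"yaw":-0.096,"claw":1},
    {"offset":[-0.146,-0.733,0],"yaw":-0.096,"claw":1},
    {"offset":[-0.146,-0.733,0],"yaw":-0.096,"claw":0.7},
    {"offset":[-0.146,-0.733,0],"yaw":-0.096,"claw":0.4},
    {"offset":[-0.146,-0.733,0],"yaw":-0.096,"claw":0.4},
    {"offset":[-0.146,-0.733,0],"yaw":-0.096,"claw":0.4}
  ]
}}

```text
time: 6.08
ee_pos: [0.4997, 0.0169, 0.0461]
tcp_rot: [-180.0, -0.0, -173.7]
wrist_force: [0.2, 0.4, -0.5]
opening: 0.0512
grasp_force: 0.0
```

>>> {"method": "servo_tool", "body": {
  "rows": [
    {"offset":[0,0,-0.2],"yaw":0,"claw":0.4},
    {"offset":[0,0,-0.6],"yaw":0,"claw":0.4},
    {"offset":[0,0,-1],"yaw":0,"claw":0.4}
  ]
}}

```text
time: 6.45
ee_pos: [0.4995, 0.0169, 0.1472]
tcp_rot: [-180.0, -0.0, -173.7]
wrist_force: [0.2, 0.8, 0.4]
opening: 0.0511
grasp_force: 0.0
```

>>> {"method": "servo_tool", "body": {
  "rows": [
    {"offset":[0.3,0,-0.2],"yaw":0,"claw":0.4},
    {"offset":[0.8,0,-0.3],"yaw":0,"claw":0.4},
    {"offset":[1,0,-0.3],"yaw":0,"claw":0.4}
  ]
}}

```text
time: 6.82
ee_pos: [0.399, 0.0058, 0.1773]
tcp_rot: [-180.0, 0.1, -173.7]
wrist_force: [0.9, -0.2, -0.7]
opening: 0.0512
grasp_force: 0.0
```

```bash
cat >> h.py <<'E'
def castings(p,W,c,r=.1,zmin=.024):
    H=hsv(p).astype(int); h,s=H[...,0],H[...,1]
    for k,hh in(("yellow",(h>22)&(h<35)),("blue",(h>105)&(h<130)),("green",(h>45)&(h<90)),("red",(h<6)|(h>174))):
        m=near(W,c,r)&hh&(s>120)&(W[...,2]>zmin)&(W[...,2]<.06)
        if m.sum()>5: print(k,m.sum(),rect(W[m]),"z",np.median(W[m][:,2]).round(4))
E
python3 -c "
from pl import *
st()
for n in('top','scene'):
    p,d,W=cloud(n); print(n,mould(W,(.5007,.017))); castings(p,W,(.5007,.017))
    if n=='top': cv2.imwrite('pics/t2.png',cv2.resize(p[...,::-1],(800,600)))
"
```

```text
{'time': np.float64(6.825), 'ee_pos': array([0.399 , 0.0058, 0.1773]), 'tcp_rot': array([-1.799859e+02,  8.800000e-02, -1.737144e+02]), 'wrist_force': array([ 0.9481, -0.1617, -0.6567]), 'opening': np.float64(0.0512), 'grasp_force': np.float64(0.0)}
top ((array([0.5624, 0.0232]), array([0.0636, 0.0617]), -84.22040176391602), array([nan, nan, nan]))
yellow 61 (array([0.5727, 0.0241]), array([0.026 , 0.0246]), 8.666585922241211) z 0.0311
blue 30 (array([0.5391, 0.0201]), array([0.0257, 0.0124]), -86.88339567184448) z 0.0309
scene ((array([0.4992, 0.016 ]), array([0.1945, 0.0661]), 6.5831522941589355), array([0.5009, 0.0176, 0.0413]))
yellow 86 (array([0.5736, 0.0246]), array([0.0287, 0.028 ]), 7.6080322265625) z 0.0293
blue 76 (array([0.5355, 0.0215]), array([0.0277, 0.0256]), 8.03547191619873) z 0.0289
green 51 (array([0.4285, 0.0095]), array([0.0282, 0.025 ]), 3.398843288421631) z 0.029
red 65 (array([0.466 , 0.0143]), array([0.0278, 0.0262]), 4.772587299346924) z 0.0297h.py:30: RuntimeWarning: Mean of empty slice.
  return rect(P),R.mean(0).round(4)
  ret = um.true_divide(
```

View pics/t2.png

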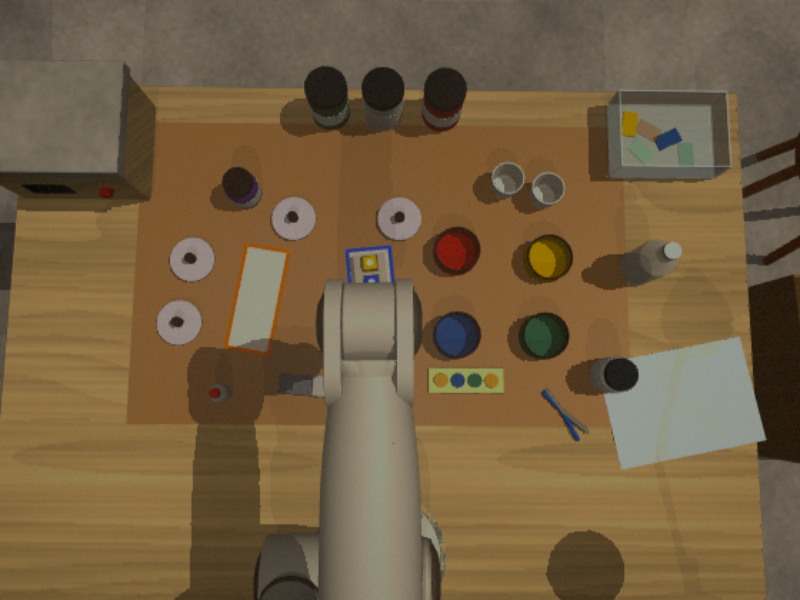

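```bash
python3 -c "
from pl import *
A=-173.7
plan((.5732,.0251,.11,A),(.5732,.0251,.043,A),(.5732,.0251,.11,A),(.585,-.333,.11,A),(.585,-.333,.052,A),(.585,-.333,.11,A),(.5335,.0207,.11,A),(.5335,.0207,.043,A),(.5335,.0207,.11,A),(.4298,-.1497,.11,A))"
```

```text
2x [-0.875, 0.001, 0.335] last yaw -0.0001 rows 2 1
1x [0.0, 0.0, 0.67] last yaw -0.0 rows 2 0
1x [0.0, 0.0, -0.67] last yaw -0.0 rows 2 0
4x [0.069, -0.893, 0.0] last yaw -0.0 rows 2 0
1x [0.0, 0.0, 0.58] last yaw -0.0 rows 1 0
1x [0.0, 0.0, -0.58] last yaw -0.0 rows 1 0
4x [0.031, 0.893, 0.0] last yaw -0.0 rows 2 0
1x [0.0, 0.0, 0.67] last yaw -0.0 rows 2 0
1x [0.0, 0.0, -0.67] last yaw -0.0 rows 2 0
2x [0.609, -0.79, 0.0] last yaw -0.0 rows 2 0
```

>>> {"method": "servo_tool", "body": {
  "rows": [
    {"offset":[-0.5,0,0.16],"yaw":0,"claw":0.4},
    {"offset":[-0.875,0,0.335],"yaw":0,"claw":0.4}
  ]
}}

```text
time: 7.18
ee_pos: [0.4898, 0.0158, 0.1425]
tcp_rot: [-180.0, 0.1, -173.7]
wrist_force: [0.9, -0.0, -0.1]
opening: 0.051
grasp_force: 0.0
```

>>> {"method": "servo_tool", "body": {
  "rows": [
    {"offset":[-0.5,0,0.16],"yaw":0,"claw":0.4},
    {"offset":[-0.875,0,0.335],"yaw":0,"claw":0.4},
    {"offset":[-0.875,0,0.335],"yaw":0,"claw":0.4}
  ]
}}

```text
time: 7.55
ee_pos: [0.5757, 0.0254, 0.1058]
tcp_rot: [180.0, -0.2, -173.7]
wrist_force: [-2.0, -0.1, 0.6]
opening: 0.051
grasp_force: 0.0
```

>>> {"method": "servo_tool", "body": {
  "rows": [
    {"offset":[0,0,0.3],"yaw":0,"claw":0.4},
    {"offset":[0,0,0.6],"yaw":0,"claw":0.4},
    {"offset":[0,0,0.67],"yaw":0,"claw":0.4},
    {"offset":[0,0,0.67],"yaw":0,"claw":0.4},
    {"offset":[0,0,0.67],"yaw":0,"claw":0.7},
    {"offset":[0,0,0.67],"yaw":0,"claw":0.8},
    {"offset":[0,0,0.67],"yaw":0,"claw":0.8},
    {"offset":[0,0,0.67],"yaw":0,"claw":0.8}
  ],
  "squeeze": 30
}}

```text
time: 8.55
ee_pos: [0.5753, 0.0252, 0.044]
tcp_rot: [-180.0, 0.2, -173.7]
wrist_force: [-0.7, 0.0, 7.1]
opening: 0.0269
grasp_force: 30.3
```

>>> {"method": "servo_tool", "body": {
  "rows": [
    {"offset":[0,0,-0.1],"yaw":0,"claw":0.8},
    {"offset":[0,0,-0.4],"yaw":0,"claw":0.8},
    {"offset":[0,0,-0.67],"yaw":0,"claw":0.8},
    {"offset":[0,0,-0.67],"yaw":0,"claw":0.8}
  ]
}}

```text
time: 9.05
ee_pos: [0.5756, 0.0252, 0.1122]
tcp_rot: [-180.0, 0.2, -173.7]
wrist_force: [0.5, -0.7, -0.8]
opening: 0.0267
grasp_force: 29.6
```

```bash
python3 -c "
from pl import *
st()
p,d,W=cloud('scene'); print(mould(W,(.5007,.017)))
cv2.imwrite('pics/s3.png',cv2.resize(p[100:300,200:450,::-1],None,fx=3,fy=3))
A=-173.7
plan((.585,-.333,.11,A),(.585,-.333,.052,A))"
```

```text
{'time': np.float64(9.05), 'ee_pos': array([0.5756, 0.0252, 0.1122]), 'tcp_rot': array([-179.9808,    0.2478, -173.7108]), 'wrist_force': array([ 0.502 , -0.7331, -0.841 ]), 'opening': np.float64(0.0267), 'grasp_force': np.float64(29.6357)}
((array([0.4999, 0.0163]), array([0.191 , 0.0659]), 5.98881721496582), array([0.5015, 0.024 , 0.0406]))
4x [0.073, -0.893, 0.001] last yaw -0.0001 rows 2 1
1x [0.0, 0.0, 0.58] last yaw -0.0 rows 1 0
```

View pics/s3.png

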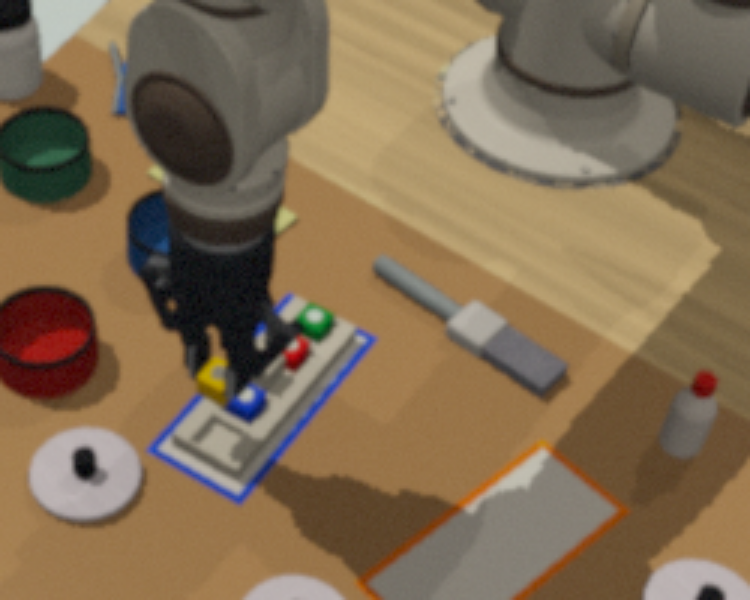

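The crop shows the yellow block held above its empty cavity at about (215,380); the other three are still seated. Carrying it to the yellow pot.

>>> {"method": "servo_tool", "body": {
  "rows": [
    {"offset":[0.03,-0.4,0],"yaw":0,"claw":0.8},
    {"offset":[0.073,-0.893,0],"yaw":0,"claw":0.8}
  ]
}}

```text
time: 9.35
ee_pos: [0.5764, -0.0647, 0.1081]
tcp_rot: [180.0, -0.1, -173.6]
wrist_force: [0.2, 0.2, -0.8]
opening: 0.0274
grasp_force: 29.7
```

>>> {"method": "servo_tool", "body": {
  "rows": [
    {"offset":[0.03,-0.45,0],"yaw":0,"claw":0.8},
    {"offset":[0.073,-0.893,0],"yaw":0,"claw":0.8}
  ]
}}

```text
time: 9.6
ee_pos: [0.5788, -0.1553, 0.108]
tcp_rot: [180.0, -0.1, -173.7]
wrist_force: [0.3, 0.5, -0.4]
opening: 0.0272
grasp_force: 29.7
```

>>> {"method": "servo_tool", "body": {
  "rows": [
    {"offset":[0.03,-0.45,0],"yaw":0,"claw":0.8},
    {"offset":[0.073,-0.893,0],"yaw":0,"claw":0.8}
  ]
}}

```text
time: 9.85
ee_pos: [0.5813, -0.2449, 0.1079]
tcp_rot: [180.0, -0.1, -173.7]
wrist_force: [1.3, 0.2, -0.6]
opening: 0.0268
grasp_force: 29.7
```

>>> {"method": "servo_tool", "body": {
  "rows": [
    {"offset":[0.03,-0.45,0],"yaw":0,"claw":0.8},
    {"offset":[0.073,-0.893,0],"yaw":0,"claw":0.8},
    {"offset":[0.073,-0.893,0],"yaw":0,"claw":0.8}
  ]
}}

```text
time: 10.22
ee_pos: [0.5834, -0.3357, 0.1072]
tcp_rot: [179.9, -0.1, -173.9]
wrist_force: [-0.3, 1.2, -0.2]
opening: 0.027
grasp_force: 29.7
```

>>> {"method": "servo_tool", "body": {
  "rows": [
    {"offset":[0,0,0.3],"yaw":0,"claw":0.8},
    {"offset":[0,0,0.58],"yaw":0,"claw":0.8},
    {"offset":[0,0,0.58],"yaw":0,"claw":0.8},
    {"offset":[0,0,0.58],"yaw":0,"claw":0.58},
    {"offset":[0,0,0.58],"yaw":0,"claw":0.58},
    {"offset":[0,0,0.58],"yaw":0,"claw":0.58},
    {"offset":[0,0,0.2],"yaw":0,"claw":0.58},
    {"offset":[0,0,0],"yaw":0,"claw":0.5},
    {"offset":[0,0,0],"yaw":0,"claw":0.4}
  ]
}}

```text
time: 11.35
ee_pos: [0.5854, -0.3337, 0.1114]
tcp_rot: [-179.9, 0.2, -173.7]
wrist_force: [-1.4, 0.8, -0.5]
opening: 0.0511
grasp_force: 0.0
```

```bash
python3 -c "
from pl import *
st()
p,d,W=cloud('scene'); H=hsv(p)
m=near(W,(.585,-.333),.045)&(H[...,1]>100)
castings(p,W,(.5,.017)); castings(p,W,(.585,-.333),.03,.015)
A=-173.7
plan((.5345,.0207,.11,A),(.5345,.0207,.043,A),(.5345,.0207,.11,A),(.4298,-.1497,.11,A))"
```

```text
{'time': np.float64(11.35), 'ee_pos': array([ 0.5854, -0.3337,  0.1114]), 'tcp_rot': array([-1.798720e+02,  1.790000e-01, -1.737152e+02]), 'wrist_force': array([-1.3538,  0.7704, -0.5283]), 'opening': np.float64(0.0511), 'grasp_force': np.float64(0.0)}
blue 76 (array([0.5337, 0.0205]), array([0.0316, 0.0265]), 8.681220054626465) z 0.0293
green 65 (array([0.4275, 0.0098]), array([0.0265, 0.0264]), 5.710268020629883) z 0.0292
red 70 (array([0.4653, 0.013 ]), array([0.0292, 0.0267]), 89.75382232666016) z 0.0292
yellow 77 (array([ 0.5817, -0.3314]), array([0.0304, 0.0295]), -77.44220352172852) z 0.0258
4x [0.028, 0.894, -0.001] last yaw -0.0001 rows 2 1
1x [0.0, 0.0, 0.67] last yaw -0.0 rows 2 0
1x [0.0, 0.0, -0.67] last yaw -0.0 rows 2 0
2x [0.614, -0.789, 0.0] last yaw -0.0 rows 2 0
```

>>> {"method": "servo_tool", "body": {
  "rows": [
    {"offset":[0.014,0.4,0],"yaw":0,"claw":0.4},
    {"offset":[0.028,0.894,0],"yaw":0,"claw":0.4}
  ]
}}

```text
time: 11.65
ee_pos: [0.571, -0.244, 0.1071]
tcp_rot: [179.9, -0.1, -173.8]
wrist_force: [0.6, -0.3, 0.2]
opening: 0.0515
grasp_force: 0.0
```

>>> {"method": "servo_tool", "body": {
  "rows": [
    {"offset":[0.014,0.45,0],"yaw":0,"claw":0.4},
    {"offset":[0.028,0.894,0],"yaw":0,"claw":0.4}
  ]
}}

```text
time: 11.9
ee_pos: [0.5583, -0.1545, 0.1075]
tcp_rot: [180.0, -0.1, -173.7]
wrist_force: [0.1, 0.4, 0.4]
opening: 0.051
grasp_force: 0.0
```

>>> {"method": "servo_tool", "body": {
  "rows": [
    {"offset":[0.014,0.45,0],"yaw":0,"claw":0.4},
    {"offset":[0.028,0.894,0],"yaw":0,"claw":0.4}
  ]
}}

```text
time: 12.15
ee_pos: [0.5458, -0.066, 0.1076]
tcp_rot: [180.0, -0.1, -173.7]
wrist_force: [-0.2, 0.2, 0.2]
opening: 0.051
grasp_force: 0.0
```

>>> {"method": "servo_tool", "body": {
  "rows": [
    {"offset":[0.014,0.45,0],"yaw":0,"claw":0.4},
    {"offset":[0.028,0.894,0],"yaw":0,"claw":0.4},
    {"offset":[0.028,0.894,0],"yaw":0,"claw":0.4},
    {"offset":[0.028,0.894,0],"yaw":0,"claw":0.4},
    {"offset":[0.028,0.894,0],"yaw":0,"claw":0.4}
  ]
}}

```text
time: 12.78
ee_pos: [0.5341, 0.0202, 0.1087]
tcp_rot: [-180.0, -0.0, -173.8]
wrist_force: [-0.6, 0.1, -0.7]
opening: 0.0514
grasp_force: 0.0
```

>>> {"method": "servo_tool", "body": {
  "rows": [
    {"offset":[0,0,0.3],"yaw":0,"claw":0.4},
    {"offset":[0,0,0.6],"yaw":0,"claw":0.4},
    {"offset":[0,0,0.67],"yaw":0,"claw":0.4},
    {"offset":[0,0,0.67],"yaw":0,"claw":0.4},
    {"offset":[0,0,0.67],"yaw":0,"claw":0.7},
    {"offset":[0,0,0.67],"yaw":0,"claw":0.8},
    {"offset":[0,0,0.67],"yaw":0,"claw":0.8},
    {"offset":[0,0,0.67],"yaw":0,"claw":0.8}
  ]
}}

```text
time: 13.78
ee_pos: [0.5351, 0.021, 0.0438]
tcp_rot: [-180.0, 0.1, -173.7]
wrist_force: [0.3, -0.8, 6.4]
opening: 0.0271
grasp_force: 30.4
```

>>> {"method": "servo_tool", "body": {
  "rows": [
    {"offset":[0,0,-0.1],"yaw":0,"claw":0.8},
    {"offset":[0,0,-0.4],"yaw":0,"claw":0.8},
    {"offset":[0,0,-0.67],"yaw":0,"claw":0.8},
    {"offset":[0,0,-0.67],"yaw":0,"claw":0.8}
  ]
}}

```text
time: 14.28
ee_pos: [0.5354, 0.0212, 0.112]
tcp_rot: [-180.0, 0.2, -173.7]
wrist_force: [0.2, 0.2, -1.2]
opening: 0.0269
grasp_force: 29.7
```

```bash
python3 -c "
from pl import *
st()
A=-173.7
plan((.4298,-.1497,.11,A),(.4298,-.1497,.052,A),(.4298,-.1497,.11,A),(.4669,.013,.11,A),(.4669,.013,.043,A),(.4669,.013,.11,A),(.599,-.15,.11,A))"
```

```text
{'time': np.float64(14.275), 'ee_pos': array([0.5354, 0.0212, 0.112 ]), 'tcp_rot': array([-179.9877,    0.2385, -173.7034]), 'wrist_force': array([ 0.1919,  0.1599, -1.2083]), 'opening': np.float64(0.0269), 'grasp_force': np.float64(29.7316)}
2x [0.619, -0.792, 0.01] last yaw -0.0 rows 2 1
1x [0.0, 0.0, 0.58] last yaw -0.0 rows 1 0
1x [0.0, 0.0, -0.58] last yaw -0.0 rows 1 0
2x [-0.274, 0.788, 0.0] last yaw -0.0 rows 2 0
1x [0.0, 0.0, 0.67] last yaw -0.0 rows 2 0
1x [0.0, 0.0, -0.67] last yaw -0.0 rows 2 0
2x [-0.567, -0.883, 0.0] last yaw -0.0 rows 2 0
```

>>> {"method": "servo_tool", "body": {
  "rows": [
    {"offset":[0.3,-0.4,0],"yaw":0,"claw":0.8},
    {"offset":[0.619,-0.792,0.01],"yaw":0,"claw":0.8}
  ]
}}

```text
time: 14.52
ee_pos: [0.4804, -0.0649, 0.1074]
tcp_rot: [180.0, -0.1, -173.6]
wrist_force: [0.5, -0.8, 0.0]
opening: 0.027
grasp_force: 29.8
```

>>> {"method": "servo_tool", "body": {
  "rows": [
    {"offset":[0.3,-0.4,0],"yaw":0,"claw":0.8},
    {"offset":[0.619,-0.792,0.01],"yaw":0,"claw":0.8},
    {"offset":[0.619,-0.792,0.01],"yaw":0,"claw":0.8},
    {"offset":[0.619,-0.792,0.01],"yaw":0,"claw":0.8}
  ]
}}

```text
time: 15.02
ee_pos: [0.4284, -0.1498, 0.1069]
tcp_rot: [180.0, -0.0, -173.8]
wrist_force: [-0.4, 0.5, -0.9]
opening: 0.0271
grasp_force: 29.8
```

>>> {"method": "servo_tool", "body": {
  "rows": [
    {"offset":[0,0,0.3],"yaw":0,"claw":0.8},
    {"offset":[0,0,0.58],"yaw":0,"claw":0.8},
    {"offset":[0,0,0.58],"yaw":0,"claw":0.8},
    {"offset":[0,0,0.58],"yaw":0,"claw":0.58},
    {"offset":[0,0,0.58],"yaw":0,"claw":0.58},
    {"offset":[0,0,0.58],"yaw":0,"claw":0.58},
    {"offset":[0,0,0.2],"yaw":0,"claw":0.58},
    {"offset":[0,0,0],"yaw":0,"claw":0.5},
    {"offset":[0,0,0],"yaw":0,"claw":0.4}
  ]
}}

```text
time: 16.15
ee_pos: [0.4294, -0.1503, 0.109]
tcp_rot: [-179.9, 0.2, -173.7]
wrist_force: [0.1, -0.7, -0.3]
opening: 0.0512
grasp_force: 0.0
```

>>> {"method": "servo_tool", "body": {
  "rows": [
    {"offset":[-0.13,0.4,0],"yaw":0,"claw":0.4},
    {"offset":[-0.274,0.788,0],"yaw":0,"claw":0.4}
  ]
}}

```text
time: 16.4
ee_pos: [0.4468, -0.0679, 0.1064]
tcp_rot: [180.0, -0.0, -173.8]
wrist_force: [-0.5, -0.0, 0.7]
opening: 0.0515
grasp_force: 0.0
```

>>> {"method": "servo_tool", "body": {
  "rows": [
    {"offset":[-0.13,0.4,0],"yaw":0,"claw":0.4},
    {"offset":[-0.274,0.788,0],"yaw":0,"claw":0.4},
    {"offset":[-0.274,0.788,0],"yaw":0,"claw":0.4},
    {"offset":[-0.274,0.788,0],"yaw":0,"claw":0.4},
    {"offset":[-0.274,0.788,0],"yaw":0,"claw":0.4}
  ]
}}

```text
time: 17.02
ee_pos: [0.4654, 0.0119, 0.107]
tcp_rot: [-180.0, -0.0, -173.8]
wrist_force: [0.3, -0.2, 0.2]
opening: 0.0511
grasp_force: 0.0
```

>>> {"method": "servo_tool", "body": {
  "rows": [
    {"offset":[0,0,0.3],"yaw":0,"claw":0.4},
    {"offset":[0,0,0.6],"yaw":0,"claw":0.4},
    {"offset":[0,0,0.67],"yaw":0,"claw":0.4},
    {"offset":[0,0,0.67],"yaw":0,"claw":0.4},
    {"offset":[0,0,0.67],"yaw":0,"claw":0.7},
    {"offset":[0,0,0.67],"yaw":0,"claw":0.8},
    {"offset":[0,0,0.67],"yaw":0,"claw":0.8},
    {"offset":[0,0,0.67],"yaw":0,"claw":0.8}
  ]
}}

```text
time: 18.02
ee_pos: [0.4665, 0.0127, 0.0417]
tcp_rot: [-180.0, 0.1, -173.7]
wrist_force: [-0.7, -0.9, 6.1]
opening: 0.0271
grasp_force: 30.3
```

>>> {"method": "servo_tool", "body": {
  "rows": [
    {"offset":[0,0,-0.1],"yaw":0,"claw":0.8},
    {"offset":[0,0,-0.4],"yaw":0,"claw":0.8},
    {"offset":[0,0,-0.67],"yaw":0,"claw":0.8},
    {"offset":[0,0,-0.67],"yaw":0,"claw":0.8}
  ]
}}

```text
time: 18.52
ee_pos: [0.4669, 0.0129, 0.1099]
tcp_rot: [-180.0, 0.2, -173.7]
wrist_force: [-0.0, -1.0, -1.5]
opening: 0.0271
grasp_force: 29.6
```

```bash
python3 -c "
from pl import *
st()
for n in('scene','top'):
    p,d,W=cloud(n); castings(p,W,(.5,.017)); castings(p,W,(.4298,-.15),.03,.015)
A=-173.7
plan((.599,-.15,.11,A),(.599,-.15,.052,A),(.599,-.15,.11,A),(.4270,.0085,.11,A),(.427,.0085,.043,A),(.427,.0085,.11,A),(.4292,-.322,.11,A))"
```

```text
{'time': np.float64(18.525), 'ee_pos': array([0.4669, 0.0129, 0.1099]), 'tcp_rot': array([-179.9849,    0.23  , -173.7052]), 'wrist_force': array([-0.0285, -0.9803, -1.4751]), 'opening': np.float64(0.0271), 'grasp_force': np.float64(29.6424)}
green 45 (array([0.4266, 0.0118]), array([0.027 , 0.0227]), 7.343749523162842) z 0.0282
blue 72 (array([ 0.4281, -0.1485]), array([0.0298, 0.0276]), 4.131459712982178) z 0.0247
blue 75 (array([ 0.4255, -0.1495]), array([0.0283, 0.0262]), -87.546719789505) z 0.0269
2x [-0.573, -0.882, -0.013] last yaw -0.0001 rows 2 1
1x [0.0, 0.0, 0.58] last yaw -0.0 rows 1 0
1x [0.0, 0.0, -0.58] last yaw -0.0 rows 1 0
2x [0.768, 0.882, 0.0] last yaw -0.0 rows 2 0
1x [0.0, 0.0, 0.67] last yaw -0.0 rows 2 0
1x [0.0, 0.0, -0.67] last yaw -0.0 rows 2 0
4x [0.085, -0.822, 0.0] last yaw -0.0 rows 2 0
```

>>> {"method": "servo_tool", "body": {
  "rows": [
    {"offset":[-0.28,-0.44,0],"yaw":0,"claw":0.8},
    {"offset":[-0.573,-0.882,-0.013],"yaw":0,"claw":0.8}
  ]
}}

```text
time: 18.88
ee_pos: [0.5325, -0.0693, 0.1077]
tcp_rot: [180.0, -0.1, -173.6]
wrist_force: [0.1, -0.2, -0.5]
opening: 0.0272
grasp_force: 29.7
```

>>> {"method": "servo_tool", "body": {
  "rows": [
    {"offset":[-0.28,-0.44,0],"yaw":0,"claw":0.8},
    {"offset":[-0.573,-0.882,-0.013],"yaw":0,"claw":0.8},
    {"offset":[-0.573,-0.882,-0.013],"yaw":0,"claw":0.8},
    {"offset":[-0.573,-0.882,-0.013],"yaw":0,"claw":0.8}
  ]
}}

```text
time: 19.38
ee_pos: [0.5981, -0.1498, 0.1085]
tcp_rot: [179.9, -0.1, -173.7]
wrist_force: [0.3, -0.1, 0.0]
opening: 0.027
grasp_force: 29.8
```

>>> {"method": "servo_tool", "body": {
  "rows": [
    {"offset":[0,0,0.3],"yaw":0,"claw":0.8},
    {"offset":[0,0,0.58],"yaw":0,"claw":0.8},
    {"offset":[0,0,0.58],"yaw":0,"claw":0.8},
    {"offset":[0,0,0.58],"yaw":0,"claw":0.58},
    {"offset":[0,0,0.58],"yaw":0,"claw":0.58},
    {"offset":[0,0,0.58],"yaw":0,"claw":0.58},
    {"offset":[0,0,0.2],"yaw":0,"claw":0.58},
    {"offset":[0,0,0],"yaw":0,"claw":0.5},
    {"offset":[0,0,0],"yaw":0,"claw":0.4}
  ]
}}

```text
time: 20.5
ee_pos: [0.5999, -0.1503, 0.112]
tcp_rot: [-179.9, 0.2, -173.7]
wrist_force: [-0.6, 0.3, -0.6]
opening: 0.0513
grasp_force: 0.0
```

>>> {"method": "servo_tool", "body": {
  "rows": [
    {"offset":[0.38,0.44,0],"yaw":0,"claw":0.4},
    {"offset":[0.768,0.882,0],"yaw":0,"claw":0.4}
  ]
}}

```text
time: 20.75
ee_pos: [0.5114, -0.0701, 0.108]
tcp_rot: [180.0, -0.1, -173.8]
wrist_force: [0.0, 0.5, 1.4]
opening: 0.0515
grasp_force: 0.0
```

>>> {"method": "servo_tool", "body": {
  "rows": [
    {"offset":[0.38,0.44,0],"yaw":0,"claw":0.4},
    {"offset":[0.768,0.882,0],"yaw":0,"claw":0.4},
    {"offset":[0.768,0.882,0],"yaw":0,"claw":0.4},
    {"offset":[0.768,0.882,0],"yaw":0,"claw":0.4},
    {"offset":[0.768,0.882,0],"yaw":0,"claw":0.4}
  ]
}}

```text
time: 21.38
ee_pos: [0.4275, 0.0079, 0.1095]
tcp_rot: [-180.0, -0.0, -173.8]
wrist_force: [-0.3, -0.6, 0.3]
opening: 0.0509
grasp_force: 0.0
```

>>> {"method": "servo_tool", "body": {
  "rows": [
    {"offset":[0,0,0.3],"yaw":0,"claw":0.4},
    {"offset":[0,0,0.6],"yaw":0,"claw":0.4},
    {"offset":[0,0,0.67],"yaw":0,"claw":0.4},
    {"offset":[0,0,0.67],"yaw":0,"claw":0.4},
    {"offset":[0,0,0.67],"yaw":0,"claw":0.7},
    {"offset":[0,0,0.67],"yaw":0,"claw":0.8},
    {"offset":[0,0,0.67],"yaw":0,"claw":0.8},
    {"offset":[0,0,0.67],"yaw":0,"claw":0.8}
  ]
}}

```text
time: 22.38
ee_pos: [0.4278, 0.0084, 0.0442]
tcp_rot: [-180.0, 0.1, -173.7]
wrist_force: [-0.3, -1.0, 6.3]
opening: 0.0271
grasp_force: 30.1
```

>>> {"method": "servo_tool", "body": {
  "rows": [
    {"offset":[0,0,-0.1],"yaw":0,"claw":0.8},
    {"offset":[0,0,-0.4],"yaw":0,"claw":0.8},
    {"offset":[0,0,-0.67],"yaw":0,"claw":0.8},
    {"offset":[0,0,-0.67],"yaw":0,"claw":0.8},
    {"offset":[0,0,-0.67],"yaw":0,"claw":0.8}
  ]
}}

```text
time: 23.0
ee_pos: [0.4267, 0.0085, 0.1096]
tcp_rot: [180.0, -0.0, -173.7]
wrist_force: [0.4, -0.3, -0.8]
opening: 0.027
grasp_force: 29.7
```

```bash
python3 -c "
from pl import *
for n in('scene','top'):
    p,d,W=cloud(n); castings(p,W,(.5,.017)); castings(p,W,(.599,-.15),.03,.015)
st()
A=-173.7
plan((.4292,-.322,.11,A),(.4292,-.322,.052,A),(.4292,-.322,.11,A))"
```

```text
red 95 (array([ 0.5974, -0.149 ]), array([0.0301, 0.0283]), 1.7738735675811768) z 0.0247
red 76 (array([ 0.5957, -0.1495]), array([0.0273, 0.0271]), -80.52376651763916) z 0.0266
{'time': np.float64(23.1), 'ee_pos': array([0.4264, 0.0085, 0.109 ]), 'tcp_rot': array([ 1.799920e+02, -8.440000e-02, -1.737132e+02]), 'wrist_force': array([-0.4947,  0.6169, -0.5139]), 'opening': np.float64(0.0269), 'grasp_force': np.float64(29.7031)}
4x [0.083, -0.822, -0.002] last yaw -0.0001 rows 2 1
1x [0.0, 0.0, 0.58] last yaw -0.0 rows 1 0
1x [0.0, 0.0, -0.58] last yaw -0.0 rows 1 0
```

>>> {"method": "servo_tool", "body": {
  "rows": [
    {"offset":[0.04,-0.4,0],"yaw":0,"claw":0.8},
    {"offset":[0.083,-0.822,0],"yaw":0,"claw":0.8}
  ]
}}

```text
time: 23.35
ee_pos: [0.4272, -0.0747, 0.1091]
tcp_rot: [180.0, -0.1, -173.6]
wrist_force: [1.4, 0.1, -1.1]
opening: 0.0271
grasp_force: 29.8
```

>>> {"method": "servo_tool", "body": {
  "rows": [
    {"offset":[0.04,-0.4,0],"yaw":0,"claw":0.8},
    {"offset":[0.083,-0.822,0],"yaw":0,"claw":0.8}
  ]
}}

```text
time: 23.6
ee_pos: [0.4279, -0.1579, 0.1091]
tcp_rot: [180.0, -0.1, -173.7]
wrist_force: [0.5, 0.2, -0.3]
opening: 0.0269
grasp_force: 29.8
```

>>> {"method": "servo_tool", "body": {
  "rows": [
    {"offset":[0.04,-0.4,0],"yaw":0,"claw":0.8},
    {"offset":[0.083,-0.822,0],"yaw":0,"claw":0.8}
  ]
}}

```text
time: 23.85
ee_pos: [0.4286, -0.2405, 0.109]
tcp_rot: [180.0, -0.1, -173.7]
wrist_force: [1.4, 0.0, -0.4]
opening: 0.027
grasp_force: 29.8
```

>>> {"method": "servo_tool", "body": {
  "rows": [
    {"offset":[0.04,-0.4,0],"yaw":0,"claw":0.8},
    {"offset":[0.083,-0.822,0],"yaw":0,"claw":0.8},
    {"offset":[0.083,-0.822,0],"yaw":0,"claw":0.8},
    {"offset":[0.083,-0.822,0],"yaw":0,"claw":0.8}
  ]
}}

```text
time: 24.35
ee_pos: [0.4295, -0.3215, 0.109]
tcp_rot: [179.9, -0.1, -173.7]
wrist_force: [-0.9, -0.4, -0.2]
opening: 0.0268
grasp_force: 29.8
```

>>> {"method": "servo_tool", "body": {
  "rows": [
    {"offset":[0,0,0.3],"yaw":0,"claw":0.8},
    {"offset":[0,0,0.58],"yaw":0,"claw":0.8},
    {"offset":[0,0,0.58],"yaw":0,"claw":0.8},
    {"offset":[0,0,0.58],"yaw":0,"claw":0.58},
    {"offset":[0,0,0.58],"yaw":0,"claw":0.58},
    {"offset":[0,0,0.58],"yaw":0,"claw":0.58},
    {"offset":[0,0,0.2],"yaw":0,"claw":0.58},
    {"offset":[0,0,0],"yaw":0,"claw":0.5},
    {"offset":[0,0,0],"yaw":0,"claw":0.4},
    {"offset":[0,0,0],"yaw":0,"claw":0.4}
  ]
}}

```text
time: 25.6
ee_pos: [0.4297, -0.3218, 0.1092]
tcp_rot: [180.0, -0.0, -173.7]
wrist_force: [0.8, 0.6, 0.3]
opening: 0.0513
grasp_force: 0.0
```

```bash
cat > l.py <<'E'
from pl import *
def lids(W,L):
    for c in L:
        K=disc(W,c,.09,.028,.04); 
        if len(K)<10: print(c,"no knob",len(K)); continue
        k=np.median(K,0); K=K[np.hypot(*(K-k)[:,:2].T)<.02]
        P=disc(W,k[:2],.05,.009,.016); 
        print("lid knob",K.mean(0).round(4),len(K),"flange",np.round(P[:,:2].mean(0),4),len(P))
L0=[(.667,.1805),(.6675,-.0345),(.5795,.3815),(.4518,.402)]
E
python3 -c "
from l import *
for n in('scene','top'):
    p,d,W=cloud(n); print(n); lids(W,L0); castings(p,W,(.4292,-.322),.03,.01); print(mould(W,(.4997,.0169)))
    H=hsv(p).astype(int); h,s,V=H[...,0],H[...,1],H[...,2]
    m=near(W,(.502,.2503),.125)&(h<17)&(s>190)&(V>110)&(abs(W[...,2])<.01); print('orange',m.sum(),rect(W[m]))
st()
plan((.6675,-.0345,.11,-173.7))"
```

```text
scene
lid knob [0.6673 0.181  0.033 ] 62 flange [0.6685 0.1815] 981
lid knob [ 0.6688 -0.0339  0.0327] 54 flange [ 0.6699 -0.0324] 778
lid knob [0.5809 0.3827 0.0324] 73 flange [0.5819 0.3832] 1071
lid knob [0.4536 0.4032 0.0327] 63 flange [0.4546 0.4032] 915
green 54 (array([ 0.4287, -0.32  ]), array([0.0311, 0.0296]), -74.45445156097412) z 0.0254
((array([0.4995, 0.0159]), array([0.1915, 0.067 ]), 6.1322221755981445), array([0.5015, 0.0176, 0.0413]))
orange 333 (array([0.5015, 0.25  ]), array([0.2204, 0.0946]), -9.203887939453125)
top
lid knob [0.6643 0.1799 0.0344] 38 flange [0.6644 0.1808] 511
lid knob [ 0.6661 -0.0348  0.0339] 38 flange [ 0.6665 -0.0349] 531
lid knob [0.5782 0.3816 0.0336] 39 flange [0.5782 0.3818] 563
lid knob [0.4504 0.4007 0.0347] 38 flange [0.4508 0.4017] 550
green 27 (array([ 0.4168, -0.322 ]), array([0.0289, 0.0064]), 87.928955078125) z 0.0268
((array([0.4987, 0.0164]), array([0.1883, 0.0639]), 6.218303203582764), array([0.4979, 0.0159, 0.0429]))
orange 470 (array([0.5011, 0.2503]), array([0.2187, 0.0954]), -9.416183471679688)
{'time': np.float64(25.7), 'ee_pos': array([ 0.4295, -0.3217,  0.1088]), 'tcp_rot': array([ 1.799373e+02, -6.750000e-02, -1.737184e+02]), 'wrist_force': array([0.2514, 0.4516, 0.3662]), 'opening': np.float64(0.0511), 'grasp_force': np.float64(0.0)}
3x [-0.893, 0.865, -0.004] last yaw -0.0001 rows 3 1
```

>>> {"method": "servo_tool", "body": {
  "rows": [
    {"offset":[-0.3,0.29,0],"yaw":0,"claw":0.4},
    {"offset":[-0.6,0.58,0],"yaw":0,"claw":0.4},
    {"offset":[-0.893,0.865,0],"yaw":0,"claw":0.4}
  ]
}}

```text
time: 26.08
ee_pos: [0.5095, -0.2251, 0.109]
tcp_rot: [180.0, -0.1, -173.7]
wrist_force: [0.4, -0.6, 0.1]
opening: 0.0514
grasp_force: 0.0
```

>>> {"method": "servo_tool", "body": {
  "rows": [
    {"offset":[-0.3,0.29,0],"yaw":0,"claw":0.4},
    {"offset":[-0.6,0.58,0],"yaw":0,"claw":0.4},
    {"offset":[-0.893,0.865,0],"yaw":0,"claw":0.4}
  ]
}}

```text
time: 26.45
ee_pos: [0.5889, -0.1292, 0.1089]
tcp_rot: [180.0, -0.1, -173.7]
wrist_force: [0.1, -0.2, -0.1]
opening: 0.0511
grasp_force: 0.0
```

>>> {"method": "servo_tool", "body": {
  "rows": [
    {"offset":[-0.3,0.29,0],"yaw":0,"claw":0.4},
    {"offset":[-0.6,0.58,0],"yaw":0,"claw":0.4},
    {"offset":[-0.893,0.865,0],"yaw":0,"claw":0.4},
    {"offset":[-0.893,0.865,0],"yaw":0,"claw":0.4},
    {"offset":[-0.893,0.865,0],"yaw":0,"claw":0.4}
  ]
}}

```text
time: 27.08
ee_pos: [0.6672, -0.0349, 0.1089]
tcp_rot: [180.0, -0.1, -173.7]
wrist_force: [-0.4, 0.5, -0.1]
opening: 0.0514
grasp_force: 0.0
```

>>> {"method": "servo_tool", "body": {
  "rows": [
    {"offset":[0,0,0.3],"yaw":0,"claw":0.4},
    {"offset":[0,0,0.6],"yaw":0,"claw":0.4},
    {"offset":[0,0,0.73],"yaw":0,"claw":0.4},
    {"offset":[0,0,0.73],"yaw":0,"claw":0.4},
    {"offset":[0,0,0.73],"yaw":0,"claw":0.7},
    {"offset":[0,0,0.73],"yaw":0,"claw":0.9},
    {"offset":[0,0,0.73],"yaw":0,"claw":0.9},
    {"offset":[0,0,0.73],"yaw":0,"claw":0.9}
  ],
  "squeeze": 60
}}

```text
time: 28.08
ee_pos: [0.6686, -0.0348, 0.0386]
tcp_rot: [-180.0, 0.1, -173.7]
wrist_force: [-0.0, -2.4, 6.5]
opening: 0.0177
grasp_force: 58.8
```

>>> {"method": "servo_tool", "body": {
  "rows": [
    {"offset":[0,0,-0.1],"yaw":0,"claw":0.9},
    {"offset":[0,0,-0.4],"yaw":0,"claw":0.9},
    {"offset":[0,0,-0.7],"yaw":0,"claw":0.9},
    {"offset":[0,0,-1],"yaw":0,"claw":0.9},
    {"offset":[0,0,-1],"yaw":0,"claw":0.9},
    {"offset":[0,0,-1],"yaw":0,"claw":0.9}
  ]
}}

```text
time: 28.82
ee_pos: [0.6676, -0.0346, 0.1361]
tcp_rot: [180.0, -0.0, -173.7]
wrist_force: [-0.7, -0.7, -1.0]
opening: 0.0175
grasp_force: 58.6
```

```bash
python3 -c "
from pl import *
p,d,W=cloud('scene')
cv2.imwrite('pics/s4.png',cv2.resize(p[130:330,120:370,::-1],None,fx=3,fy=3))
st()
plan((.5855,-.333,.135,-173.7),(.5855,-.333,.085,-173.7))"
```

```text
{'time': np.float64(28.875), 'ee_pos': array([ 0.6673, -0.0347,  0.1356]), 'tcp_rot': array([ 1.799814e+02, -9.930000e-02, -1.737108e+02]), 'wrist_force': array([ 0.7987, -0.1696, -1.6533]), 'opening': np.float64(0.0179), 'grasp_force': np.float64(58.6123)}
3x [0.38, -0.959, 0.002] last yaw -0.0001 rows 2 1
1x [0.0, 0.0, 0.5] last yaw -0.0 rows 1 0
```

View pics/s4.png

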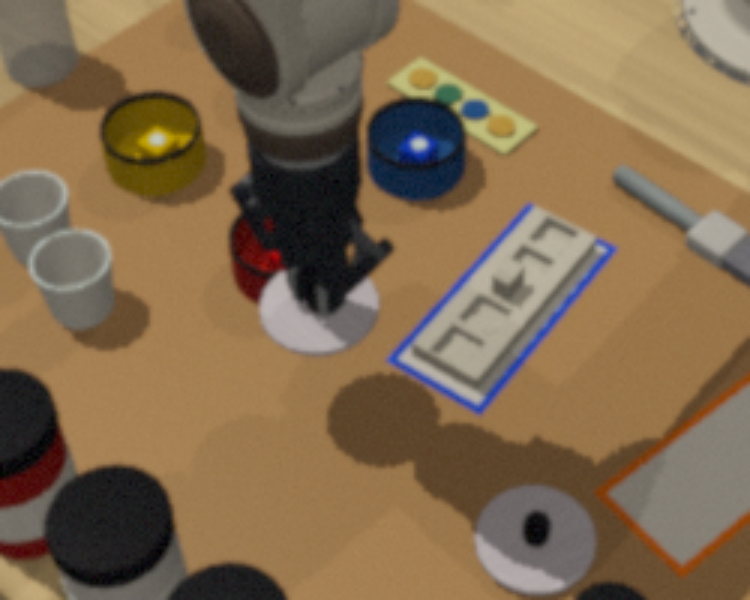

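The crop shows the lid level in the jaws around (320,310), the mould empty, and yellow and blue castings in their pots. I'll carry it to the yellow pot and press.

>>> {"method": "servo_tool", "body": {
  "rows": [
    {"offset":[0.12,-0.3,0],"yaw":0,"claw":0.9},
    {"offset":[0.25,-0.63,0],"yaw":0,"claw":0.9},
    {"offset":[0.38,-0.959,0],"yaw":0,"claw":0.9}
  ]
}}

```text
time: 29.25
ee_pos: [0.6396, -0.1349, 0.1353]
tcp_rot: [180.0, -0.1, -173.7]
wrist_force: [-0.6, -0.4, 0.0]
opening: 0.0179
grasp_force: 58.7
```

>>> {"method": "servo_tool", "body": {
  "rows": [
    {"offset":[0.12,-0.3,0],"yaw":0,"claw":0.9},
    {"offset":[0.25,-0.63,0],"yaw":0,"claw":0.9},
    {"offset":[0.38,-0.959,0],"yaw":0,"claw":0.9}
  ]
}}

```text
time: 29.62
ee_pos: [0.6123, -0.2345, 0.1353]
tcp_rot: [179.9, -0.1, -173.7]
wrist_force: [0.3, -0.7, -0.9]
opening: 0.0176
grasp_force: 58.7
```

>>> {"method": "servo_tool", "body": {
  "rows": [
    {"offset":[0.12,-0.3,0],"yaw":0,"claw":0.9},
    {"offset":[0.25,-0.63,0],"yaw":0,"claw":0.9},
    {"offset":[0.38,-0.959,0],"yaw":0,"claw":0.9},
    {"offset":[0.38,-0.959,0],"yaw":0,"claw":0.9},
    {"offset":[0.38,-0.959,0],"yaw":0,"claw":0.9}
  ]
}}

```text
time: 30.25
ee_pos: [0.5857, -0.3327, 0.1358]
tcp_rot: [179.9, -0.1, -173.7]
wrist_force: [0.8, 0.8, 0.0]
opening: 0.0176
grasp_force: 58.7
```

>>> {"method": "servo_tool", "body": {
  "rows": [
    {"offset":[0,0,0.25],"yaw":0,"claw":0.9},
    {"offset":[0,0,0.5],"yaw":0,"claw":0.9},
    {"offset":[0,0,0.5],"yaw":0,"claw":0.9},
    {"offset":[0,0,0.5],"yaw":0,"claw":0.9}
  ]
}}

```text
time: 30.75
ee_pos: [0.5865, -0.3326, 0.0878]
tcp_rot: [-180.0, 0.0, -173.7]
wrist_force: [0.9, 0.0, 0.0]
opening: 0.0175
grasp_force: 58.7
```

>>> {"method": "servo_tool", "body": {
  "rows": [
    {"offset":[0,0,0.03],"yaw":0,"claw":0.9},
    {"offset":[0,0,0.06],"yaw":0,"claw":0.9},
    {"offset":[0,0,0.09],"yaw":0,"claw":0.9},
    {"offset":[0,0,0.12],"yaw":0,"claw":0.9},
    {"offset":[0,0,0.14],"yaw":0,"claw":0.9},
    {"offset":[0,0,0.14],"yaw":0,"claw":0.9}
  ]
}}

```text
time: 31.5
ee_pos: [0.5862, -0.3333, 0.0736]
tcp_rot: [-180.0, 0.0, -173.7]
wrist_force: [-1.4, 0.7, 4.7]
opening: 0.0176
grasp_force: 59.0
```

```bash
python3 -c "
from pl import *
p,d,W=cloud('scene')
P=disc(W,(.5855,-.333),.05,.035,.065); print(np.median(P[:,2]),len(P),enc(P)); 
c=P.mean(0); print(np.linalg.lstsq(np.c_[P[:,:2]-c[:2],np.ones(len(P))],P[:,2],rcond=None)[0])
st()"
```

```text
0.04714385977253743 569 (array([ 0.58717561, -0.33257198]), 0.04785686731338501)
[-0.03542229 -0.05840484  0.0471615 ]
{'time': np.float64(31.55), 'ee_pos': array([ 0.5862, -0.3333,  0.0736]), 'tcp_rot': array([-1.799716e+02,  4.910000e-02, -1.737155e+02]), 'wrist_force': array([-1.3672,  0.8146,  5.9567]), 'opening': np.float64(0.0174), 'grasp_force': np.float64(59.0024)}
```

>>> {"method": "servo_tool", "body": {
  "rows": [
    {"offset":[0,0,0.02],"yaw":0,"claw":0.9},
    {"offset":[0,0,0.04],"yaw":0,"claw":0.9},
    {"offset":[0,0,0.06],"yaw":0,"claw":0.9},
    {"offset":[0,0,0.06],"yaw":0,"claw":0.9}
  ]
}}

```text
time: 32.05
ee_pos: [0.5862, -0.3333, 0.0725]
tcp_rot: [-179.9, 0.2, -173.7]
wrist_force: [-14.2, 8.3, 33.6]
opening: 0.0177
grasp_force: 62.2
```

```bash
python3 -c "
from pl import *
st()"
```

```text
{'time': np.float64(32.05), 'ee_pos': array([ 0.5862, -0.3333,  0.0725]), 'tcp_rot': array([-179.864 ,    0.1971, -173.7178]), 'wrist_force': array([-14.2395,   8.3217,  33.6278]), 'opening': np.float64(0.0177), 'grasp_force': np.float64(62.1776)}
```

>>> {"method": "servo_tool", "body": {
  "rows": [
    {"offset":[0,0,-0.04],"yaw":0,"claw":0.9},
    {"offset":[0,0,-0.055],"yaw":0,"claw":0.9},
    {"offset":[0,0,-0.055],"yaw":0,"claw":0.6},
    {"offset":[0,0,-0.055],"yaw":0,"claw":0.4},
    {"offset":[0,0,-0.055],"yaw":0,"claw":0.4},
    {"offset":[0,0,-0.3],"yaw":0,"claw":0.4},
    {"offset":[0,0,-0.6],"yaw":0,"claw":0.4}
  ]
}}

```text
time: 32.92
ee_pos: [0.5856, -0.3329, 0.1266]
tcp_rot: [179.9, -0.1, -173.7]
wrist_force: [0.7, 0.2, -0.1]
opening: 0.0509
grasp_force: 0.0
```

>>> {"method": "servo_tool", "body": {
  "rows": [
    {"offset":[0,0.4,0],"yaw":0,"claw":0.4},
    {"offset":[0,0.9,0],"yaw":0,"claw":0.4},
    {"offset":[0,0.9,0],"yaw":0,"claw":0.4},
    {"offset":[0,0.9,0],"yaw":0,"claw":0.4}
  ]
}}

```text
time: 33.42
ee_pos: [0.5763, -0.2438, 0.127]
tcp_rot: [-180.0, 0.0, -173.7]
wrist_force: [0.0, 0.1, -0.1]
opening: 0.0511
grasp_force: 0.0
```

```bash
cat >> l.py <<'E'
def cap(W,c):
    P=disc(W,c,.043,.036,.056); K=disc(W,c,.03,.058,.085); k=K.mean(0); P=P[np.hypot(*(P-k)[:,:2].T)>.018]; q=P.mean(0)
    P=P[abs(P[:,2]-np.median(P[:,2]))<.004]
    print("cap z",np.median(P[:,2]).round(4),len(P),"slope",np.linalg.lstsq(np.c_[P[:,:2]-q[:2],np.ones(len(P))],P[:,2],rcond=None)[0][:2].round(3),"knob",k.round(4))
E
python3 -c "
from l import *
for n in('scene','top'):
    p,d,W=cloud(n); print(n); cap(W,(.585,-.333)); lids(W,[L0[i] for i in (0,2,3)])
st()
plan((.6665,.1805,.11,-173.7),(.6665,.1805,.036,-173.7),(.6665,.1805,.136,-173.7),(.4295,-.322,.136,-173.7))"
```

```text
scene
cap z 0.0465 393 slope [ 0.006 -0.006] knob [ 0.5875 -0.331   0.0661]
lid knob [0.6673 0.1808 0.033 ] 65 flange [0.6681 0.1815] 988
lid knob [0.581  0.3826 0.0334] 70 flange [0.5821 0.383 ] 1080
lid knob [0.4535 0.4028 0.0331] 61 flange [0.4544 0.4031] 903
top
cap z nan 0 slope [0. 0.] knob [nan nan nan]
lid knob [0.6643 0.1798 0.0342] 39 flange [0.6655 0.1798] 519
lid knob [0.5783 0.3811 0.034 ] 40 flange [0.578  0.3823] 538
lid knob [0.4504 0.4007 0.0333] 40 flange [0.4494 0.4011] 558
{'time': np.float64(33.525), 'ee_pos': array([ 0.5762, -0.2445,  0.1267]), 'tcp_rot': array([-1.799923e+02, -4.700000e-03, -1.737569e+02]), 'wrist_force': array([-0.0309,  1.2444, -0.0701]), 'opening': np.float64(0.0512), 'grasp_force': np.float64(0.0)}
5x [-0.272, 0.825, 0.033] last yaw -0.0003 rows 2 1
1x [0.0, 0.0, 0.74] last yaw -0.0 rows 2 0
1x [0.0, 0.0, -1.0] last yaw -0.0 rows 2 0
5x [0.581, -0.947, 0.0] last yaw -0.0 rows 2 0l.py:11: RuntimeWarning: Mean of empty slice.
  P=disc(W,c,.043,.036,.056); K=disc(W,c,.03,.058,.085); k=K.mean(0); P=P[np.hypot(*(P-k)[:,:2].T)>.018]; q=P.mean(0)
  ret = um.true_divide(
  return _methods._mean(a, axis=axis, dtype=dtype,
  ret = ret.dtype.type(ret / rcount)
```

>>> {"method": "servo_tool", "body": {
  "rows": [
    {"offset":[-0.13,0.4,0.03],"yaw":0,"claw":0.4},
    {"offset":[-0.271,0.825,0.033],"yaw":0,"claw":0.4}
  ]
}}

```text
time: 33.78
ee_pos: [0.5941, -0.1593, 0.123]
tcp_rot: [180.0, -0.0, -173.9]
wrist_force: [0.8, -0.5, 1.6]
opening: 0.0509
grasp_force: 0.0
```

>>> {"method": "servo_tool", "body": {
  "rows": [
    {"offset":[-0.13,0.4,0.03],"yaw":0,"claw":0.4},
    {"offset":[-0.271,0.825,0.033],"yaw":0,"claw":0.4}
  ]
}}

```text
time: 34.02
ee_pos: [0.6123, -0.0736, 0.1198]
tcp_rot: [-180.0, -0.0, -173.8]
wrist_force: [0.3, -0.3, -0.7]
opening: 0.0514
grasp_force: 0.0
```

>>> {"method": "servo_tool", "body": {
  "rows": [
    {"offset":[-0.13,0.4,0.03],"yaw":0,"claw":0.4},
    {"offset":[-0.271,0.825,0.033],"yaw":0,"claw":0.4}
  ]
}}

```text
time: 34.28
ee_pos: [0.6303, 0.0115, 0.1165]
tcp_rot: [-180.0, -0.0, -173.8]
wrist_force: [1.1, -1.0, 1.0]
opening: 0.0508
grasp_force: 0.0
```

>>> {"method": "servo_tool", "body": {
  "rows": [
    {"offset":[-0.13,0.4,0.03],"yaw":0,"claw":0.4},
    {"offset":[-0.271,0.825,0.033],"yaw":0,"claw":0.4}
  ]
}}

```text
time: 34.52
ee_pos: [0.6483, 0.0965, 0.1131]
tcp_rot: [-180.0, -0.0, -173.8]
wrist_force: [0.1, -0.2, 0.4]
opening: 0.0506
grasp_force: 0.0
```

>>> {"method": "servo_tool", "body": {
  "rows": [
    {"offset":[-0.13,0.4,0.03],"yaw":0,"claw":0.4},
    {"offset":[-0.271,0.825,0.033],"yaw":0,"claw":0.4},
    {"offset":[-0.271,0.825,0.033],"yaw":0,"claw":0.4},
    {"offset":[-0.271,0.825,0.033],"yaw":0,"claw":0.4},
    {"offset":[-0.271,0.825,0.033],"yaw":0,"claw":0.4}
  ]
}}

```text
time: 35.15
ee_pos: [0.6658, 0.1797, 0.1103]
tcp_rot: [-180.0, -0.0, -173.8]
wrist_force: [-0.4, -0.2, -0.2]
opening: 0.0512
grasp_force: 0.0
```

```bash
python3 -c "
from l import *
st()
plan((.666,.1805,.036,-173.7))"
```

```text
{'time': np.float64(35.15), 'ee_pos': array([0.6658, 0.1797, 0.1103]), 'tcp_rot': array([-1.799907e+02, -1.080000e-02, -1.738077e+02]), 'wrist_force': array([-0.3976, -0.1606, -0.226 ]), 'opening': np.float64(0.0512), 'grasp_force': np.float64(0.0)}
1x [-0.003, 0.007, 0.743] last yaw -0.0006 rows 2 1
```

>>> {"method": "servo_tool", "body": {
  "rows": [
    {"offset":[0,0.005,0.3],"yaw":0,"claw":0.4},
    {"offset":[0,0.005,0.6],"yaw":0,"claw":0.4},
    {"offset":[0,0.005,0.743],"yaw":0,"claw":0.4},
    {"offset":[0,0.005,0.743],"yaw":0,"claw":0.4},
    {"offset":[0,0.005,0.743],"yaw":0,"claw":0.7},
    {"offset":[0,0.005,0.743],"yaw":0,"claw":0.9},
    {"offset":[0,0.005,0.743],"yaw":0,"claw":0.9},
    {"offset":[0,0.005,0.743],"yaw":0,"claw":0.9}
  ]
}}

```text
time: 36.15
ee_pos: [0.6664, 0.1819, 0.038]
tcp_rot: [180.0, 0.2, -173.7]
wrist_force: [-0.3, -0.6, 6.1]
opening: 0.0173
grasp_force: 58.9
```

>>> {"method": "servo_tool", "body": {
  "rows": [
    {"offset":[0,0,-0.1],"yaw":0,"claw":0.9},
    {"offset":[0,0,-0.4],"yaw":0,"claw":0.9},
    {"offset":[0,0,-0.7],"yaw":0,"claw":0.9},
    {"offset":[0,0,-1],"yaw":0,"claw":0.9},
    {"offset":[0,0,-1],"yaw":0,"claw":0.9}
  ]
}}

```text
time: 36.78
ee_pos: [0.6667, 0.182, 0.1395]
tcp_rot: [180.0, 0.3, -173.7]
wrist_force: [-0.4, 0.3, -0.6]
opening: 0.0177
grasp_force: 58.6
```

>>> {"method": "servo_tool", "body": {
  "rows": [
    {"offset":[0.18,-0.3,0],"yaw":0,"claw":0.9},
    {"offset":[0.38,-0.62,0],"yaw":0,"claw":0.9},
    {"offset":[0.581,-0.947,0],"yaw":0,"claw":0.9}
  ]
}}

```text
time: 37.15
ee_pos: [0.6172, 0.0803, 0.1348]
tcp_rot: [-180.0, -0.1, -173.7]
wrist_force: [0.0, -0.5, -0.1]
opening: 0.0174
grasp_force: 58.7
```

>>> {"method": "servo_tool", "body": {
  "rows": [
    {"offset":[0.18,-0.3,0],"yaw":0,"claw":0.9},
    {"offset":[0.38,-0.62,0],"yaw":0,"claw":0.9},
    {"offset":[0.581,-0.947,0],"yaw":0,"claw":0.9}
  ]
}}

```text
time: 37.52
ee_pos: [0.5697, -0.0203, 0.135]
tcp_rot: [180.0, -0.1, -173.7]
wrist_force: [0.7, -0.1, 0.1]
opening: 0.0182
grasp_force: 58.7
```

>>> {"method": "servo_tool", "body": {
  "rows": [
    {"offset":[0.18,-0.3,0],"yaw":0,"claw":0.9},
    {"offset":[0.38,-0.62,0],"yaw":0,"claw":0.9},
    {"offset":[0.581,-0.947,0],"yaw":0,"claw":0.9}
  ]
}}

```text
time: 37.9
ee_pos: [0.5224, -0.1207, 0.135]
tcp_rot: [180.0, -0.1, -173.7]
wrist_force: [1.3, -0.2, -0.5]
opening: 0.0173
grasp_force: 58.7
```

>>> {"method": "servo_tool", "body": {
  "rows": [
    {"offset":[0.18,-0.3,0],"yaw":0,"claw":0.9},
    {"offset":[0.38,-0.62,0],"yaw":0,"claw":0.9},
    {"offset":[0.581,-0.947,0],"yaw":0,"claw":0.9}
  ]
}}

```text
time: 38.28
ee_pos: [0.475, -0.2211, 0.1351]
tcp_rot: [180.0, -0.1, -173.7]
wrist_force: [0.7, -0.7, -1.3]
opening: 0.0174
grasp_force: 58.7
```

>>> {"method": "servo_tool", "body": {
  "rows": [
    {"offset":[0.18,-0.3,0],"yaw":0,"claw":0.9},
    {"offset":[0.38,-0.62,0],"yaw":0,"claw":0.9},
    {"offset":[0.581,-0.947,0],"yaw":0,"claw":0.9},
    {"offset":[0.581,-0.947,0],"yaw":0,"claw":0.9},
    {"offset":[0.581,-0.947,0],"yaw":0,"claw":0.9}
  ]
}}

```text
time: 38.9
ee_pos: [0.4284, -0.3204, 0.1353]
tcp_rot: [179.9, -0.0, -173.7]
wrist_force: [0.4, -0.4, -0.6]
opening: 0.0177
grasp_force: 58.7
```

```bash
cat >> l.py <<'E'
def held(W,t):
    """flange of a held lid below the tcp: height over tcp, slope, centre"""
    P=disc(W,t[:2],.06,t[2]-.05,t[2]-.01); 
    if len(P)<30: print("nothing held?",len(P)); return
    P=P[abs(P[:,2]-np.median(P[:,2]))<.005]; q=P.mean(0); e,r=enc(P)
    print("held flange dz",np.round(np.median(P[:,2])-t[2],4),len(P),"slope",np.linalg.lstsq(np.c_[P[:,:2]-q[:2],np.ones(len(P))],P[:,2],rcond=None)[0][:2].round(3),"centre",(e-t[:2]).round(4),round(r,4))
E
python3 -c "
from l import *
p,d,W=cloud('scene'); held(W,get_obs()['ee_pos']); lids(W,L0[2:])
st()
plan((.4295,-.322,.085,-173.7))"
```

```text
held flange dz -0.0256 398 slope [-0.009  0.   ] centre [0.0004 0.0014] 0.0464
lid knob [0.5808 0.3829 0.0327] 71 flange [0.582  0.3831] 1096
lid knob [0.4533 0.4031 0.0329] 61 flange [0.4543 0.4039] 904
{'time': np.float64(38.95), 'ee_pos': array([ 0.4287, -0.3202,  0.1355]), 'tcp_rot': array([ 1.799532e+02, -3.170000e-02, -1.736924e+02]), 'wrist_force': array([-0.228 ,  0.3229, -0.2472]), 'opening': np.float64(0.0175), 'grasp_force': np.float64(58.7401)}
1x [-0.006, -0.019, 0.505] last yaw 0.0 rows 1 1
```

Held level and centred. Lower to the green pot, press, release, and move on.

>>> {"method": "servo_tool", "body": {
  "rows": [
    {"offset":[-0.006,-0.019,0.25],"yaw":0,"claw":0.9},
    {"offset":[-0.006,-0.019,0.505],"yaw":0,"claw":0.9},
    {"offset":[-0.006,-0.019,0.505],"yaw":0,"claw":0.9},
    {"offset":[-0.006,-0.019,0.505],"yaw":0,"claw":0.9},
    {"offset":[-0.006,-0.019,0.545],"yaw":0,"claw":0.9},
    {"offset":[-0.006,-0.019,0.585],"yaw":0,"claw":0.9},
    {"offset":[-0.006,-0.019,0.625],"yaw":0,"claw":0.9},
    {"offset":[-0.006,-0.019,0.665],"yaw":0,"claw":0.9},
    {"offset":[-0.006,-0.019,0.685],"yaw":0,"claw":0.9},
    {"offset":[-0.006,-0.019,0.7],"yaw":0,"claw":0.9},
    {"offset":[-0.006,-0.019,0.71],"yaw":0,"claw":0.9},
    {"offset":[-0.006,-0.019,0.71],"yaw":0,"claw":0.9}
  ]
}}

```text
time: 40.45
ee_pos: [0.43, -0.323, 0.0716]
tcp_rot: [-179.8, 0.2, -173.7]
wrist_force: [-16.8, 14.5, 50.0]
opening: 0.0175
grasp_force: 63.9
```

```bash
python3 -c "
from l import *
st()"
```

```text
{'time': np.float64(40.45), 'ee_pos': array([ 0.43  , -0.323 ,  0.0716]), 'tcp_rot': array([-179.8142,    0.2204, -173.7176]), 'wrist_force': array([-16.8276,  14.4556,  49.9806]), 'opening': np.float64(0.0175), 'grasp_force': np.float64(63.8788)}
```

>>> {"method": "servo_tool", "body": {
  "rows": [
    {"offset":[0,0,-0.05],"yaw":0,"claw":0.9},
    {"offset":[0,0,-0.07],"yaw":0,"claw":0.9},
    {"offset":[0,0,-0.07],"yaw":0,"claw":0.6},
    {"offset":[0,0,-0.07],"yaw":0,"claw":0.4},
    {"offset":[0,0,-0.07],"yaw":0,"claw":0.4},
    {"offset":[0,0,-0.3],"yaw":0,"claw":0.4},
    {"offset":[0,0,-0.6],"yaw":0,"claw":0.4},
    {"offset":[0,0,-0.6],"yaw":0,"claw":0.4},
    {"offset":[0,0,-0.6],"yaw":0,"claw":0.4}
  ]
}}

```text
time: 41.58
ee_pos: [0.4294, -0.3225, 0.1245]
tcp_rot: [180.0, -0.0, -173.7]
wrist_force: [-0.6, 0.3, -0.1]
opening: 0.0512
grasp_force: 0.0
```

```bash
python3 -c "
from l import *
p,d,W=cloud('scene'); cap(W,(.4292,-.322)); cap(W,(.585,-.333));lids(W,L0[2:])
st()
plan((.5795,.382,.11,-173.7),(.5795,.382,.036,-173.7),(.5795,.382,.136,-173.7),(.599,-.15,.136,-173.7))"
```

```text
cap z 0.0465 350 slope [-0.004 -0.001] knob [ 0.4317 -0.3204  0.0657]
cap z 0.0463 409 slope [-0.001 -0.   ] knob [ 0.5874 -0.3306  0.0664]
lid knob [0.5806 0.3825 0.0328] 69 flange [0.5818 0.383 ] 1104
lid knob [0.453  0.4031 0.0322] 62 flange [0.4546 0.4038] 906
{'time': np.float64(41.625), 'ee_pos': array([ 0.4292, -0.3224,  0.1241]), 'tcp_rot': array([ 1.799484e+02, -5.860000e-02, -1.737118e+02]), 'wrist_force': array([-0.0925, -0.5008, -0.3909]), 'opening': np.float64(0.0515), 'grasp_force': np.float64(0.0)}
7x [-0.324, 0.977, 0.02] last yaw -0.0001 rows 2 1
1x [0.0, 0.0, 0.74] last yaw -0.0 rows 2 0
1x [0.0, 0.0, -1.0] last yaw -0.0 rows 2 0
6x [0.065, -0.885, 0.0] last yaw -0.0 rows 2 0
```

>>> {"method": "servo_tool", "body": {
  "rows": [
    {"offset":[-0.16,0.45,0.02],"yaw":0,"claw":0.4},
    {"offset":[-0.324,0.977,0.02],"yaw":0,"claw":0.4}
  ]
}}

```text
time: 41.88
ee_pos: [0.4505, -0.2211, 0.1217]
tcp_rot: [179.9, -0.1, -173.8]
wrist_force: [0.7, 0.2, 0.1]
opening: 0.0512
grasp_force: 0.0
```

>>> {"method": "servo_tool", "body": {
  "rows": [
    {"offset":[-0.16,0.48,0.02],"yaw":0,"claw":0.4},
    {"offset":[-0.324,0.977,0.02],"yaw":0,"claw":0.4}
  ]
}}

```text
time: 42.12
ee_pos: [0.4721, -0.1197, 0.1199]
tcp_rot: [180.0, -0.1, -173.7]
wrist_force: [1.1, 0.9, 0.8]
opening: 0.0513
grasp_force: 0.0
```

>>> {"method": "servo_tool", "body": {
  "rows": [
    {"offset":[-0.16,0.48,0.02],"yaw":0,"claw":0.4},
    {"offset":[-0.324,0.977,0.02],"yaw":0,"claw":0.4}
  ]
}}

```text
time: 42.38
ee_pos: [0.4936, -0.019, 0.118]
tcp_rot: [180.0, -0.1, -173.7]
wrist_force: [0.2, -1.0, -0.1]
opening: 0.0514
grasp_force: 0.0
```

>>> {"method": "servo_tool", "body": {
  "rows": [
    {"offset":[-0.16,0.48,0.02],"yaw":0,"claw":0.4},
    {"offset":[-0.324,0.977,0.02],"yaw":0,"claw":0.4}
  ]
}}

```text
time: 42.62
ee_pos: [0.5151, 0.0816, 0.1159]
tcp_rot: [-180.0, -0.1, -173.7]
wrist_force: [0.4, -0.6, 0.4]
opening: 0.0514
grasp_force: 0.0
```

>>> {"method": "servo_tool", "body": {
  "rows": [
    {"offset":[-0.16,0.48,0.02],"yaw":0,"claw":0.4},
    {"offset":[-0.324,0.977,0.02],"yaw":0,"claw":0.4}
  ]
}}

```text
time: 42.88
ee_pos: [0.5366, 0.1822, 0.1138]
tcp_rot: [-180.0, -0.1, -173.7]
wrist_force: [1.0, -0.6, -0.2]
opening: 0.0513
grasp_force: 0.0
```

>>> {"method": "servo_tool", "body": {
  "rows": [
    {"offset":[-0.16,0.48,0.02],"yaw":0,"claw":0.4},
    {"offset":[-0.324,0.977,0.02],"yaw":0,"claw":0.4}
  ]
}}

```text
time: 43.12
ee_pos: [0.5582, 0.2828, 0.1116]
tcp_rot: [-180.0, -0.1, -173.7]
wrist_force: [0.9, -0.8, 0.5]
opening: 0.0513
grasp_force: 0.0
```

>>> {"method": "servo_tool", "body": {
  "rows": [
    {"offset":[-0.16,0.48,0.02],"yaw":0,"claw":0.4},
    {"offset":[-0.324,0.977,0.02],"yaw":0,"claw":0.4},
    {"offset":[-0.324,0.977,0.02],"yaw":0,"claw":0.4},
    {"offset":[-0.324,0.977,0.02],"yaw":0,"claw":0.4},
    {"offset":[-0.324,0.977,0.02],"yaw":0,"claw":0.4}
  ]
}}

```text
time: 43.75
ee_pos: [0.58, 0.3808, 0.1111]
tcp_rot: [-180.0, -0.0, -173.8]
wrist_force: [-0.1, 0.3, 0.3]
opening: 0.0516
grasp_force: 0.0
```

```bash
python3 -c "
from l import *
for n in ('scene','top'):
    p,d,W=cloud(n); lids(W,L0[2:])
st()
plan((.5795,.382,.036,-173.7))"
```

```text
lid knob [0.5809 0.3828 0.0327] 71 flange [0.5815 0.3833] 1116
(0.4518, 0.402) no knob 1
lid knob [0.5779 0.381  0.0342] 41 flange [0.5718 0.3687] 278
(0.4518, 0.402) no knob 0
{'time': np.float64(43.85), 'ee_pos': array([0.5802, 0.3809, 0.1116]), 'tcp_rot': array([ 1.799919e+02,  2.340000e-02, -1.737812e+02]), 'wrist_force': array([ 0.2672, -0.5146,  0.1164]), 'opening': np.float64(0.0514), 'grasp_force': np.float64(0.0)}
1x [0.006, 0.011, 0.756] last yaw -0.0005 rows 2 1
```

>>> {"method": "servo_tool", "body": {
  "rows": [
    {"offset":[0.006,0.005,0.3],"yaw":0,"claw":0.4},
    {"offset":[0.006,0.005,0.6],"yaw":0,"claw":0.4},
    {"offset":[0.006,0.005,0.753],"yaw":0,"claw":0.4},
    {"offset":[0.006,0.005,0.753],"yaw":0,"claw":0.4},
    {"offset":[0.006,0.005,0.753],"yaw":0,"claw":0.7},
    {"offset":[0.006,0.005,0.753],"yaw":0,"claw":0.9},
    {"offset":[0.006,0.005,0.753],"yaw":0,"claw":0.9},
    {"offset":[0.006,0.005,0.753],"yaw":0,"claw":0.9}
  ]
}}

```text
time: 44.85
ee_pos: [0.5801, 0.3829, 0.0376]
tcp_rot: [179.9, 0.1, -173.7]
wrist_force: [0.2, -0.3, 7.1]
opening: 0.0178
grasp_force: 58.8
```

>>> {"method": "servo_tool", "body": {
  "rows": [
    {"offset":[0,0,-0.1],"yaw":0,"claw":0.9},
    {"offset":[0,0,-0.4],"yaw":0,"claw":0.9},
    {"offset":[0,0,-0.7],"yaw":0,"claw":0.9},
    {"offset":[0,0,-1],"yaw":0,"claw":0.9},
    {"offset":[0,0,-1],"yaw":0,"claw":0.9}
  ]
}}

```text
time: 45.48
ee_pos: [0.5804, 0.3831, 0.1392]
tcp_rot: [179.9, 0.3, -173.7]
wrist_force: [-0.0, -0.1, -1.2]
opening: 0.0179
grasp_force: 58.6
```

>>> {"method": "servo_tool", "body": {
  "rows": [
    {"offset":[0.32,-0.2,0],"yaw":0,"claw":0.9},
    {"offset":[0.45,-0.55,0],"yaw":0,"claw":0.9},
    {"offset":[0.5,-0.885,0],"yaw":0,"claw":0.9}
  ]
}}

```text
time: 45.85
ee_pos: [0.5382, 0.288, 0.1347]
tcp_rot: [-180.0, -0.1, -173.7]
wrist_force: [1.5, -0.1, -0.0]
opening: 0.0176
grasp_force: 58.7
```

>>> {"method": "servo_tool", "body": {
  "rows": [
    {"offset":[0.02,-0.3,0],"yaw":0,"claw":0.9},
    {"offset":[0.04,-0.6,0],"yaw":0,"claw":0.9},
    {"offset":[0.065,-0.885,0],"yaw":0,"claw":0.9}
  ]
}}

```text
time: 46.22
ee_pos: [0.5421, 0.1992, 0.1347]
tcp_rot: [-180.0, -0.1, -173.7]
wrist_force: [0.6, 0.3, -1.1]
opening: 0.0177
grasp_force: 58.7
```

>>> {"method": "servo_tool", "body": {
  "rows": [
    {"offset":[0.02,-0.3,0],"yaw":0,"claw":0.9},
    {"offset":[0.04,-0.6,0],"yaw":0,"claw":0.9},
    {"offset":[0.065,-0.885,0],"yaw":0,"claw":0.9}
  ]
}}

```text
time: 46.6
ee_pos: [0.5453, 0.1106, 0.1347]
tcp_rot: [-180.0, -0.1, -173.7]
wrist_force: [-0.3, 0.3, 0.4]
opening: 0.0176
grasp_force: 58.7
```

>>> {"method": "servo_tool", "body": {
  "rows": [
    {"offset":[0.02,-0.3,0],"yaw":0,"claw":0.9},
    {"offset":[0.04,-0.6,0],"yaw":0,"claw":0.9},
    {"offset":[0.065,-0.885,0],"yaw":0,"claw":0.9}
  ]
}}

```text
time: 46.98
ee_pos: [0.5486, 0.0219, 0.1347]
tcp_rot: [180.0, -0.1, -173.7]
wrist_force: [0.8, -0.1, -0.7]
opening: 0.0174
grasp_force: 58.7
```

>>> {"method": "servo_tool", "body": {
  "rows": [
    {"offset":[-0.1,-0.3,0],"yaw":0,"claw":0.9},
    {"offset":[-0.25,-0.6,0],"yaw":0,"claw":0.9},
    {"offset":[-0.37,-0.885,0],"yaw":0,"claw":0.9}
  ]
}}

```text
time: 47.35
ee_pos: [0.5956, -0.0619, 0.1347]
tcp_rot: [180.0, -0.1, -173.7]
wrist_force: [0.1, 0.2, 0.1]
opening: 0.0175
grasp_force: 58.7
```

>>> {"method": "servo_tool", "body": {
  "rows": [
    {"offset":[0.02,-0.3,0],"yaw":0,"claw":0.9},
    {"offset":[0.04,-0.6,0],"yaw":0,"claw":0.9},
    {"offset":[0.065,-0.885,0],"yaw":0,"claw":0.9},
    {"offset":[0.065,-0.885,0],"yaw":0,"claw":0.9},
    {"offset":[0.065,-0.885,0],"yaw":0,"claw":0.9}
  ]
}}

```text
time: 47.98
ee_pos: [0.5984, -0.1492, 0.135]
tcp_rot: [180.0, -0.1, -173.7]
wrist_force: [-0.3, -0.5, -0.2]
opening: 0.0176
grasp_force: 58.7
```

```bash
python3 -c "
from l import *
p,d,W=cloud('scene'); held(W,get_obs()['ee_pos']); lids(W,L0[3:])
p,d,W=cloud('top'); lids(W,L0[3:])
st()
plan((.599,-.15,.086,-173.7))"
```

```text
held flange dz -0.0258 552 slope [-0.003 -0.008] centre [ 0.001  -0.0003] 0.0458
lid knob [0.453  0.4026 0.0326] 61 flange [0.4546 0.4031] 917
lid knob [0.4502 0.4016 0.034 ] 39 flange [0.4491 0.4014] 554
{'time': np.float64(48.075), 'ee_pos': array([ 0.5987, -0.1488,  0.1355]), 'tcp_rot': array([ 1.799798e+02, -2.580000e-02, -1.736636e+02]), 'wrist_force': array([-1.2343, -0.2699, -0.7983]), 'opening': np.float64(0.0181), 'grasp_force': np.float64(58.7236)}
1x [-0.002, -0.013, 0.495] last yaw 0.0002 rows 1 1
```

Lid 4 was only hidden by the arm. Placing on red.

>>> {"method": "servo_tool", "body": {
  "rows": [
    {"offset":[0,-0.013,0.25],"yaw":0,"claw":0.9},
    {"offset":[0,-0.013,0.495],"yaw":0,"claw":0.9},
    {"offset":[0,-0.013,0.495],"yaw":0,"claw":0.9},
    {"offset":[0,-0.013,0.495],"yaw":0,"claw":0.9},
    {"offset":[0,-0.013,0.535],"yaw":0,"claw":0.9},
    {"offset":[0,-0.013,0.575],"yaw":0,"claw":0.9},
    {"offset":[0,-0.013,0.615],"yaw":0,"claw":0.9},
    {"offset":[0,-0.013,0.655],"yaw":0,"claw":0.9},
    {"offset":[0,-0.013,0.675],"yaw":0,"claw":0.9},
    {"offset":[0,-0.013,0.695],"yaw":0,"claw":0.9},
    {"offset":[0,-0.013,0.695],"yaw":0,"claw":0.9}
  ]
}}

```text
time: 49.45
ee_pos: [0.5993, -0.151, 0.0714]
tcp_rot: [-179.9, 0.2, -173.7]
wrist_force: [-13.6, 2.8, 34.4]
opening: 0.0178
grasp_force: 62.3
```

```bash
python3 -c "
from l import *
st()"
```

```text
{'time': np.float64(49.45), 'ee_pos': array([ 0.5993, -0.151 ,  0.0714]), 'tcp_rot': array([-179.9305,    0.2212, -173.7168]), 'wrist_force': array([-13.6492,   2.7874,  34.3988]), 'opening': np.float64(0.0178), 'grasp_force': np.float64(62.2513)}
```

>>> {"method": "servo_tool", "body": {
  "rows": [
    {"offset":[0,0,-0.04],"yaw":0,"claw":0.9},
    {"offset":[0,0,-0.06],"yaw":0,"claw":0.9},
    {"offset":[0,0,-0.06],"yaw":0,"claw":0.6},
    {"offset":[0,0,-0.06],"yaw":0,"claw":0.4},
    {"offset":[0,0,-0.06],"yaw":0,"claw":0.4},
    {"offset":[0,0,-0.3],"yaw":0,"claw":0.4},
    {"offset":[0,0,-0.6],"yaw":0,"claw":0.4},
    {"offset":[0,0,-0.6],"yaw":0,"claw":0.4},
    {"offset":[0,0,-0.6],"yaw":0,"claw":0.4}
  ]
}}

```text
time: 50.58
ee_pos: [0.5988, -0.1509, 0.1256]
tcp_rot: [180.0, -0.0, -173.7]
wrist_force: [-0.1, 0.2, -1.1]
opening: 0.051
grasp_force: 0.0
```

```bash
python3 -c "
from l import *
p,d,W=cloud('scene'); cap(W,(.599,-.15)); lids(W,L0[3:])
st()
plan((.452,.402,.11,-173.7),(.452,.402,.036,-173.7),(.452,.402,.136,-173.7),(.43,-.1497,.136,-173.7))"
```

```text
cap z 0.0463 525 slope [-0.004 -0.006] knob [ 0.6001 -0.1496  0.0664]
lid knob [0.4533 0.4031 0.0325] 64 flange [0.4545 0.4038] 905
{'time': np.float64(50.625), 'ee_pos': array([ 0.5985, -0.1508,  0.1252]), 'tcp_rot': array([ 1.799715e+02, -7.760000e-02, -1.737117e+02]), 'wrist_force': array([0.0583, 0.3859, 0.1004]), 'opening': np.float64(0.0514), 'grasp_force': np.float64(0.0)}
6x [0.142, 0.943, 0.025] last yaw -0.0001 rows 2 1
1x [0.0, 0.0, 0.74] last yaw -0.0 rows 2 0
1x [0.0, 0.0, -1.0] last yaw -0.0 rows 2 0
6x [0.137, -0.91, 0.0] last yaw -0.0 rows 2 0
```

>>> {"method": "servo_tool", "body": {
  "rows": [
    {"offset":[0.07,0.45,0.02],"yaw":0,"claw":0.4},
    {"offset":[0.142,0.943,0.025],"yaw":0,"claw":0.4}
  ]
}}

```text
time: 50.88
ee_pos: [0.5735, -0.0582, 0.1222]
tcp_rot: [180.0, -0.1, -173.8]
wrist_force: [0.7, 1.2, 0.8]
opening: 0.0511
grasp_force: 0.0
```

>>> {"method": "servo_tool", "body": {
  "rows": [
    {"offset":[0.07,0.45,0.02],"yaw":0,"claw":0.4},
    {"offset":[0.142,0.943,0.025],"yaw":0,"claw":0.4}
  ]
}}

```text
time: 51.12
ee_pos: [0.549, 0.0346, 0.12]
tcp_rot: [180.0, -0.1, -173.7]
wrist_force: [0.5, 0.3, 0.2]
opening: 0.0511
grasp_force: 0.0
```

>>> {"method": "servo_tool", "body": {
  "rows": [
    {"offset":[0.07,0.45,0.02],"yaw":0,"claw":0.4},
    {"offset":[0.142,0.943,0.025],"yaw":0,"claw":0.4}
  ]
}}

```text
time: 51.38
ee_pos: [0.5245, 0.1268, 0.1176]
tcp_rot: [-180.0, -0.1, -173.7]
wrist_force: [-0.2, 0.2, -0.8]
opening: 0.0513
grasp_force: 0.0
```

>>> {"method": "servo_tool", "body": {
  "rows": [
    {"offset":[0.07,0.45,0.02],"yaw":0,"claw":0.4},
    {"offset":[0.142,0.943,0.025],"yaw":0,"claw":0.4}
  ]
}}

```text
time: 51.62
ee_pos: [0.5001, 0.2189, 0.1151]
tcp_rot: [-180.0, -0.1, -173.7]
wrist_force: [0.8, 0.4, 0.2]
opening: 0.0511
grasp_force: 0.0
```

>>> {"method": "servo_tool", "body": {
  "rows": [
    {"offset":[0.07,0.45,0.02],"yaw":0,"claw":0.4},
    {"offset":[0.142,0.943,0.025],"yaw":0,"claw":0.4}
  ]
}}

```text
time: 51.88
ee_pos: [0.4757, 0.311, 0.1126]
tcp_rot: [-180.0, -0.1, -173.7]
wrist_force: [0.3, 0.2, -0.6]
opening: 0.0509
grasp_force: 0.0
```

>>> {"method": "servo_tool", "body": {
  "rows": [
    {"offset":[0.07,0.45,0.02],"yaw":0,"claw":0.4},
    {"offset":[0.142,0.943,0.025],"yaw":0,"claw":0.4},
    {"offset":[0.142,0.943,0.025],"yaw":0,"claw":0.4},
    {"offset":[0.142,0.943,0.025],"yaw":0,"claw":0.4},
    {"offset":[0.142,0.943,0.025],"yaw":0,"claw":0.4}
  ]
}}

```text
time: 52.5
ee_pos: [0.4525, 0.4011, 0.111]
tcp_rot: [-180.0, -0.0, -173.8]
wrist_force: [1.5, 0.3, -0.3]
opening: 0.0514
grasp_force: 0.0
```

```bash
python3 -c "
from l import *
p,d,W=cloud('scene'); lids(W,L0[3:])
st()
plan((.452,.402,.036,-173.7))"
```

```text
lid knob [0.4532 0.4031 0.0327] 61 flange [0.4536 0.4035] 901
{'time': np.float64(52.55), 'ee_pos': array([0.4526, 0.4011, 0.1112]), 'tcp_rot': array([-1.799829e+02, -1.470000e-02, -1.737910e+02]), 'wrist_force': array([0.08  , 0.4365, 0.4635]), 'opening': np.float64(0.0513), 'grasp_force': np.float64(0.0)}
1x [0.005, 0.01, 0.752] last yaw -0.0005 rows 2 1
```

>>> {"method": "servo_tool", "body": {
  "rows": [
    {"offset":[0.005,0.005,0.3],"yaw":0,"claw":0.4},
    {"offset":[0.005,0.005,0.6],"yaw":0,"claw":0.4},
    {"offset":[0.005,0.005,0.75],"yaw":0,"claw":0.4},
    {"offset":[0.005,0.005,0.75],"yaw":0,"claw":0.4},
    {"offset":[0.005,0.005,0.75],"yaw":0,"claw":0.7},
    {"offset":[0.005,0.005,0.75],"yaw":0,"claw":0.9},
    {"offset":[0.005,0.005,0.75],"yaw":0,"claw":0.9},
    {"offset":[0.005,0.005,0.75],"yaw":0,"claw":0.9}
  ]
}}

```text
time: 53.55
ee_pos: [0.4524, 0.4031, 0.0379]
tcp_rot: [179.9, 0.1, -173.7]
wrist_force: [0.1, -0.8, 6.2]
opening: 0.0177
grasp_force: 58.7
```

>>> {"method": "servo_tool", "body": {
  "rows": [
    {"offset":[0,0,-0.1],"yaw":0,"claw":0.9},
    {"offset":[0,0,-0.4],"yaw":0,"claw":0.9},
    {"offset":[0,0,-0.7],"yaw":0,"claw":0.9},
    {"offset":[0,0,-1],"yaw":0,"claw":0.9},
    {"offset":[0,0,-1],"yaw":0,"claw":0.9}
  ]
}}

```text
time: 54.18
ee_pos: [0.4526, 0.4034, 0.1394]
tcp_rot: [179.8, 0.2, -173.7]
wrist_force: [1.3, 0.2, -0.6]
opening: 0.0178
grasp_force: 58.6
```

>>> {"method": "servo_tool", "body": {
  "rows": [
    {"offset":[0.04,-0.3,0],"yaw":0,"claw":0.9},
    {"offset":[0.09,-0.6,0],"yaw":0,"claw":0.9},
    {"offset":[0.137,-0.91,0],"yaw":0,"claw":0.9}
  ]
}}

```text
time: 54.55
ee_pos: [0.4475, 0.3095, 0.1351]
tcp_rot: [-180.0, -0.1, -173.7]
wrist_force: [-0.4, -0.5, -0.6]
opening: 0.0175
grasp_force: 58.7
```

>>> {"method": "servo_tool", "body": {
  "rows": [
    {"offset":[0.04,-0.3,0],"yaw":0,"claw":0.9},
    {"offset":[0.09,-0.6,0],"yaw":0,"claw":0.9},
    {"offset":[0.137,-0.91,0],"yaw":0,"claw":0.9}
  ]
}}

```text
time: 54.92
ee_pos: [0.4438, 0.2175, 0.1352]
tcp_rot: [-180.0, -0.1, -173.7]
wrist_force: [0.0, -0.2, -0.5]
opening: 0.018
grasp_force: 58.7
```

>>> {"method": "servo_tool", "body": {
  "rows": [
    {"offset":[0.04,-0.3,0],"yaw":0,"claw":0.9},
    {"offset":[0.09,-0.6,0],"yaw":0,"claw":0.9},
    {"offset":[0.137,-0.91,0],"yaw":0,"claw":0.9}
  ]
}}

```text
time: 55.3
ee_pos: [0.4402, 0.1257, 0.1353]
tcp_rot: [-180.0, -0.1, -173.7]
wrist_force: [0.7, -0.1, -0.3]
opening: 0.0175
grasp_force: 58.7
```

>>> {"method": "servo_tool", "body": {
  "rows": [
    {"offset":[0.04,-0.3,0],"yaw":0,"claw":0.9},
    {"offset":[0.09,-0.6,0],"yaw":0,"claw":0.9},
    {"offset":[0.137,-0.91,0],"yaw":0,"claw":0.9}
  ]
}}

```text
time: 55.68
ee_pos: [0.4365, 0.0338, 0.1354]
tcp_rot: [180.0, -0.1, -173.7]
wrist_force: [0.2, -0.1, -0.7]
opening: 0.0177
grasp_force: 58.7
```

>>> {"method": "servo_tool", "body": {
  "rows": [
    {"offset":[0.04,-0.3,0],"yaw":0,"claw":0.9},
    {"offset":[0.09,-0.6,0],"yaw":0,"claw":0.9},
    {"offset":[0.137,-0.91,0],"yaw":0,"claw":0.9}
  ]
}}

```text
time: 56.05
ee_pos: [0.4329, -0.0581, 0.1354]
tcp_rot: [180.0, -0.1, -173.7]
wrist_force: [-0.1, -0.8, -0.4]
opening: 0.0178
grasp_force: 58.7
```

>>> {"method": "servo_tool", "body": {
  "rows": [
    {"offset":[0.04,-0.3,0],"yaw":0,"claw":0.9},
    {"offset":[0.09,-0.6,0],"yaw":0,"claw":0.9},
    {"offset":[0.137,-0.91,0],"yaw":0,"claw":0.9},
    {"offset":[0.137,-0.91,0],"yaw":0,"claw":0.9},
    {"offset":[0.137,-0.91,0],"yaw":0,"claw":0.9}
  ]
}}

```text
time: 56.68
ee_pos: [0.4294, -0.1488, 0.1356]
tcp_rot: [180.0, -0.1, -173.7]
wrist_force: [-0.3, -0.7, -1.4]
opening: 0.0179
grasp_force: 58.7
```

```bash
python3 -c "
from l import *
p,d,W=cloud('scene'); held(W,get_obs()['ee_pos'])
st()
plan((.43,-.1497,.086,-173.7))"
```

```text
held flange dz -0.026 456 slope [-0.005 -0.003] centre [-0.0003  0.0008] 0.046
{'time': np.float64(56.725), 'ee_pos': array([ 0.4296, -0.1486,  0.1358]), 'tcp_rot': array([ 1.799698e+02, -3.630000e-02, -1.736936e+02]), 'wrist_force': array([ 0.1676, -0.577 ,  0.2691]), 'opening': np.float64(0.018), 'grasp_force': np.float64(58.7436)}
1x [-0.003, -0.011, 0.498] last yaw 0.0 rows 1 1
```

>>> {"method": "servo_tool", "body": {
  "rows": [
    {"offset":[0,-0.011,0.25],"yaw":0,"claw":0.9},
    {"offset":[0,-0.011,0.498],"yaw":0,"claw":0.9},
    {"offset":[0,-0.011,0.498],"yaw":0,"claw":0.9},
    {"offset":[0,-0.011,0.498],"yaw":0,"claw":0.9},
    {"offset":[0,-0.011,0.54],"yaw":0,"claw":0.9},
    {"offset":[0,-0.011,0.58],"yaw":0,"claw":0.9},
    {"offset":[0,-0.011,0.62],"yaw":0,"claw":0.9},
    {"offset":[0,-0.011,0.66],"yaw":0,"claw":0.9},
    {"offset":[0,-0.011,0.68],"yaw":0,"claw":0.9},
    {"offset":[0,-0.011,0.7],"yaw":0,"claw":0.9},
    {"offset":[0,-0.011,0.7],"yaw":0,"claw":0.9}
  ]
}}

```text
time: 58.1
ee_pos: [0.4304, -0.1504, 0.0716]
tcp_rot: [-179.9, 0.2, -173.7]
wrist_force: [-19.6, 6.4, 49.0]
opening: 0.0175
grasp_force: 63.9
```

```bash
python3 -c "
from l import *
st()"
```

```text
{'time': np.float64(58.1), 'ee_pos': array([ 0.4304, -0.1504,  0.0716]), 'tcp_rot': array([-179.9175,    0.2022, -173.7207]), 'wrist_force': array([-19.569 ,   6.3866,  48.952 ]), 'opening': np.float64(0.0175), 'grasp_force': np.float64(63.9339)}
```

>>> {"method": "servo_tool", "body": {
  "rows": [
    {"offset":[0,0,-0.05],"yaw":0,"claw":0.9},
    {"offset":[0,0,-0.07],"yaw":0,"claw":0.9},
    {"offset":[0,0,-0.07],"yaw":0,"claw":0.6},
    {"offset":[0,0,-0.07],"yaw":0,"claw":0.4},
    {"offset":[0,0,-0.07],"yaw":0,"claw":0.4},
    {"offset":[0,0,-0.3],"yaw":0,"claw":0.4},
    {"offset":[0,0,-0.6],"yaw":0,"claw":0.4},
    {"offset":[0,0,-0.6],"yaw":0,"claw":0.4},
    {"offset":[0,0,-0.6],"yaw":0,"claw":0.4}
  ]
}}

```text
time: 59.22
ee_pos: [0.4297, -0.1502, 0.1256]
tcp_rot: [180.0, -0.0, -173.7]
wrist_force: [0.1, 0.3, -0.3]
opening: 0.0516
grasp_force: 0.0
```

```bash
python3 -c "
from l import *
p,d,W=cloud('scene'); cap(W,(.43,-.15)); print(mould(W,(.4997,.0169)))
st()
plan((.4995,.0168,.11,-173.7),(.4995,.0168,.047,-173.7))"
```

```text
cap z 0.0462 399 slope [-0.     0.003] knob [ 0.4316 -0.1488  0.0665]
((array([0.4986, 0.0162]), array([0.1925, 0.0673]), 5.7272868156433105), array([0.5017, 0.0175, 0.0412]))
{'time': np.float64(59.275), 'ee_pos': array([ 0.4295, -0.1501,  0.1253]), 'tcp_rot': array([ 1.799697e+02, -6.820000e-02, -1.737125e+02]), 'wrist_force': array([-0.078 ,  0.2048, -0.2415]), 'opening': np.float64(0.0514), 'grasp_force': np.float64(0.0)}
2x [-0.439, 0.791, 0.077] last yaw -0.0001 rows 2 1
1x [0.0, 0.0, 0.63] last yaw -0.0 rows 2 0
```

>>> {"method": "servo_tool", "body": {
  "rows": [
    {"offset":[-0.2,0.4,0.03],"yaw":0,"claw":0.4},
    {"offset":[-0.439,0.791,0.077],"yaw":0,"claw":0.4}
  ]
}}

```text
time: 59.52
ee_pos: [0.4647, -0.0661, 0.1176]
tcp_rot: [180.0, -0.1, -173.8]
wrist_force: [1.5, -1.0, -0.2]
opening: 0.0512
grasp_force: 0.0
```

>>> {"method": "servo_tool", "body": {
  "rows": [
    {"offset":[-0.2,0.4,0.03],"yaw":0,"claw":0.4},
    {"offset":[-0.439,0.791,0.077],"yaw":0,"claw":0.4},
    {"offset":[-0.439,0.791,0.077],"yaw":0,"claw":0.4},
    {"offset":[-0.439,0.791,0.077],"yaw":0,"claw":0.4}
  ]
}}

```text
time: 60.02
ee_pos: [0.4992, 0.0165, 0.11]
tcp_rot: [-180.0, -0.1, -173.7]
wrist_force: [-0.3, -0.1, 0.0]
opening: 0.0514
grasp_force: 0.0
```

>>> {"method": "servo_tool", "body": {
  "rows": [
    {"offset":[0,0.01,0.3],"yaw":0,"claw":0.4},
    {"offset":[0,0.01,0.63],"yaw":0,"claw":0.4},
    {"offset":[0,0.01,0.63],"yaw":0,"claw":0.4},
    {"offset":[0,0.01,0.63],"yaw":0,"claw":0.6},
    {"offset":[0,0.01,0.63],"yaw":0,"claw":0.9},
    {"offset":[0,0.01,0.63],"yaw":0,"claw":1},
    {"offset":[0,0.01,0.63],"yaw":0,"claw":1},
    {"offset":[0,0.01,0.63],"yaw":0,"claw":1}
  ]
}}

```text
time: 61.02
ee_pos: [0.5007, 0.0172, 0.0497]
tcp_rot: [-179.9, 0.1, -173.7]
wrist_force: [-0.8, -3.8, 7.1]
opening: 0.0163
grasp_force: 60.2
```

```bash
python3 -c "
from l import *
st(); z=get_obs()['ee_pos'][2]
plan((.5015,.2502,z,170.7))"
```

```text
{'time': np.float64(61.025), 'ee_pos': array([0.5007, 0.0172, 0.0497]), 'tcp_rot': array([-1.799305e+02,  1.486000e-01, -1.737344e+02]), 'wrist_force': array([-0.7588, -3.8474,  7.0805]), 'opening': np.float64(0.0163), 'grasp_force': np.float64(60.2078)}
3x [-0.088, 0.772, 0.0] last yaw 0.0865 rows 2 2
```

>>> {"method": "servo_tool", "body": {
  "rows": [
    {"offset":[-0.01,0.1,0],"yaw":0,"claw":1},
    {"offset":[-0.03,0.27,0],"yaw":0,"claw":1},
    {"offset":[-0.055,0.5,0],"yaw":0,"claw":1},
    {"offset":[-0.08,0.7,0],"yaw":0,"claw":1},
    {"offset":[-0.088,0.772,0],"yaw":0,"claw":1},
    {"offset":[-0.088,0.772,0],"yaw":0,"claw":1}
  ]
}}

```text
time: 61.78
ee_pos: [0.5011, 0.0958, 0.0497]
tcp_rot: [-180.0, 0.2, -173.7]
wrist_force: [0.6, 0.3, 6.0]
opening: 0.0163
grasp_force: 60.1
```

>>> {"method": "servo_tool", "body": {
  "rows": [
    {"offset":[-0.01,0.1,0],"yaw":0,"claw":1},
    {"offset":[-0.03,0.27,0],"yaw":0,"claw":1},
    {"offset":[-0.055,0.5,0],"yaw":0,"claw":1},
    {"offset":[-0.08,0.7,0],"yaw":0,"claw":1},
    {"offset":[-0.088,0.772,0],"yaw":0,"claw":1},
    {"offset":[-0.088,0.772,0],"yaw":0,"claw":1}
  ]
}}

```text
time: 62.52
ee_pos: [0.5013, 0.1735, 0.0497]
tcp_rot: [-180.0, 0.2, -173.7]
wrist_force: [0.3, -1.3, 5.5]
opening: 0.0163
grasp_force: 60.2
```

>>> {"method": "servo_tool", "body": {
  "rows": [
    {"offset":[-0.01,0.1,0],"yaw":0.012,"claw":1},
    {"offset":[-0.03,0.27,0],"yaw":0.03,"claw":1},
    {"offset":[-0.055,0.5,0],"yaw":0.056,"claw":1},
    {"offset":[-0.08,0.7,0],"yaw":0.078,"claw":1},
    {"offset":[-0.088,0.772,0],"yaw":0.0865,"claw":1},
    {"offset":[-0.088,0.772,0],"yaw":0.0865,"claw":1},
    {"offset":[-0.088,0.772,0],"yaw":0.0865,"claw":1}
  ]
}}

```text
time: 63.4
ee_pos: [0.5015, 0.2512, 0.0497]
tcp_rot: [179.9, 0.1, 170.7]
wrist_force: [-0.6, -0.3, 5.1]
opening: 0.0161
grasp_force: 60.1
```

```bash
python3 -c "
from l import *
st(); z=get_obs()['ee_pos'][2]
plan((.5015,.2502,z,170.7))
p,d,W=cloud('scene'); print(mould(W,(.5015,.2502)))"
```

```text
{'time': np.float64(63.4), 'ee_pos': array([0.5015, 0.2512, 0.0497]), 'tcp_rot': array([1.799114e+02, 1.316000e-01, 1.707259e+02]), 'wrist_force': array([-0.56  , -0.2886,  5.1499]), 'opening': np.float64(0.0161), 'grasp_force': np.float64(60.1431)}
1x [-0.001, -0.01, 0.0] last yaw 0.0001 rows 1 1
((array([0.5206, 0.2481]), array([0.1503, 0.0654]), -9.456222534179688), array([0.5069, 0.2506, 0.0429]))
```

Good. Release, retreat up and aside, then verify everything.

>>> {"method": "servo_tool", "body": {
  "rows": [
    {"offset":[0,0,0],"yaw":0,"claw":0.7},
    {"offset":[0,0,0],"yaw":0,"claw":0.4},
    {"offset":[0,0,0],"yaw":0,"claw":0.4},
    {"offset":[0,0,-0.2],"yaw":0,"claw":0.4},
    {"offset":[0,0,-0.6],"yaw":0,"claw":0.4},
    {"offset":[0,0,-1],"yaw":0,"claw":0.4}
  ]
}}

```text
time: 64.2
ee_pos: [0.5004, 0.2506, 0.1488]
tcp_rot: [-180.0, -0.0, 170.7]
wrist_force: [0.9, -0.1, 0.4]
opening: 0.0513
grasp_force: 0.0
```

>>> {"method": "servo_tool", "body": {
  "rows": [
    {"offset":[0.4,0.4,-0.4],"yaw":0,"claw":0.4},
    {"offset":[0.8,0.8,-0.8],"yaw":0,"claw":0.4},
    {"offset":[1,1,-1],"yaw":0,"claw":0.4}
  ]
}}

```text
time: 64.58
ee_pos: [0.417, 0.3668, 0.2496]
tcp_rot: [179.9, 0.0, 170.7]
wrist_force: [0.5, -0.0, -0.1]
opening: 0.0512
grasp_force: 0.0
```

>>> {"method": "servo_tool", "body": {
  "rows": [
    {"offset":[0.4,0.4,0],"yaw":0,"claw":0.4},
    {"offset":[0.8,0.8,0],"yaw":0,"claw":0.4},
    {"offset":[1,1,0],"yaw":0,"claw":0.4},
    {"offset":[1,1,0],"yaw":0,"claw":0.4},
    {"offset":[1,1,0],"yaw":0,"claw":0.4}
  ]
}}

```text
time: 65.2
ee_pos: [0.3358, 0.4799, 0.2478]
tcp_rot: [-180.0, 0.0, 170.7]
wrist_force: [-0.1, 0.0, 0.0]
opening: 0.0517
grasp_force: 0.0
```

```bash
python3 -c "
from l import *
for n in('scene','top'):
    p,d,W=cloud(n); print(n,mould(W,(.5015,.2502)))
    for c in((.599,-.15),(.585,-.333),(.43,-.15),(.429,-.322)): cap(W,c)
    H=hsv(p).astype(int); h,s,V=H[...,0],H[...,1],H[...,2]
    m=near(W,(.502,.2503),.125)&(h<17)&(s>190)&(V>110)&(abs(W[...,2])<.01); print('orange',m.sum(),rect(W[m]))
    cv2.imwrite(f'pics/{n}9.png',cv2.resize(p[...,::-1],(800,600)))
st()"
```

```text
scene ((array([0.5004, 0.2514]), array([0.1909, 0.0654]), -9.397392272949219), array([0.5022, 0.2519, 0.041 ]))
cap z 0.0463 488 slope [0.005 0.   ] knob [ 0.6055 -0.1471  0.0668]
cap z 0.0467 413 slope [-0.004  0.   ] knob [ 0.5873 -0.331   0.0659]
cap z 0.0464 421 slope [-0.001 -0.004] knob [ 0.4313 -0.1489  0.066 ]
cap z 0.0463 354 slope [-0.002 -0.002] knob [ 0.4315 -0.3203  0.0662]
orange 392 (array([0.4996, 0.2499]), array([0.2235, 0.0965]), -9.14068603515625)
top ((array([0.4999, 0.251 ]), array([0.1887, 0.0656]), -9.255165100097656), array([0.4984, 0.2506, 0.0428]))
cap z 0.047 481 slope [ 0.002 -0.003] knob [ 0.6019 -0.149   0.0683]
cap z 0.0471 503 slope [-0.011 -0.001] knob [ 0.5841 -0.3329  0.068 ]
cap z 0.0471 500 slope [0.001 0.005] knob [ 0.428  -0.1507  0.0684]
cap z 0.047 529 slope [ 0.001 -0.009] knob [ 0.4279 -0.322   0.0683]
orange 493 (array([0.5014, 0.2505]), array([0.2199, 0.0959]), -9.454055786132812)
{'time': np.float64(65.3), 'ee_pos': array([0.3362, 0.4796, 0.248 ]), 'tcp_rot': array([-1.799993e+02,  7.300000e-03,  1.706470e+02]), 'wrist_force': array([0.1248, 0.4202, 0.94  ]), 'opening': np.float64(0.051), 'grasp_force': np.float64(0.0)}
```

View pics/scene9.png

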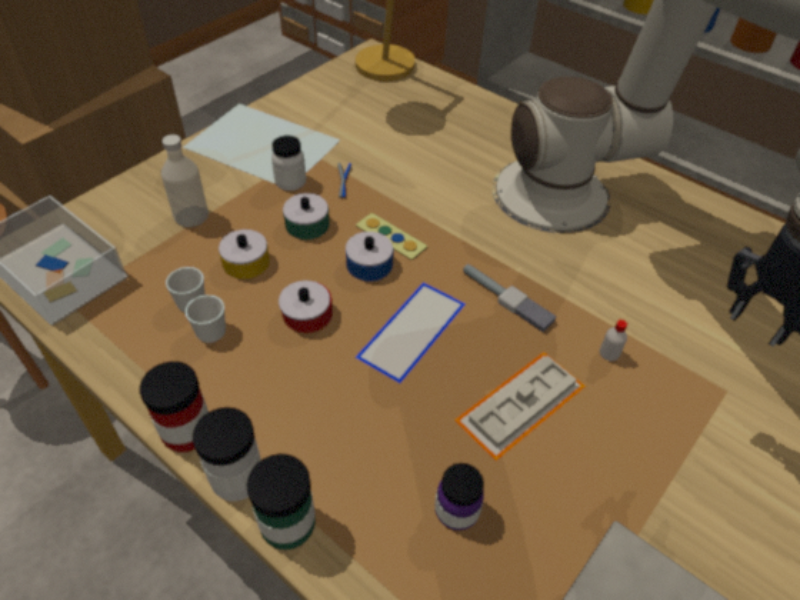

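The scene view shows all four pots capped, the mould in the orange mark and the bystanders in place. The red lid's knob at (304,294) has moved about 5 mm since it was placed, so I'll measure its offset precisely.

```bash
python3 -c "
from l import *
f={'top':{'r':(.5978,-.1499),'y':(.5845,-.3332),'b':(.4286,-.1498),'g':(.4283,-.3217)},'scene':{'r':(.5992,-.150),'y':(.586,-.3324),'b':(.4304,-.1497),'g':(.4296,-.3224)}}
for n in f:
    p,d,W=cloud(n)
    for k,c in f[n].items():
        P=disc(W,c,.06,.043,.05); K=disc(W,c,.04,.062,.075); print(n,k,(P.mean(0)[:2]-c).round(4),(enc(P)[0]-c).round(4),enc(P)[1],(K.mean(0)[:2]-c).round(4))
plan((.604,-.148,.25,-173.7))
"
```

```text
top r [0.0026 0.0006] [ 0.0024 -0.0004] 0.04787687957286835 [0.0046 0.0006]
top y [-0.0002  0.0005] [-0.0005  0.    ] 0.04588908702135086 [-0.0003 -0.    ]
top b [-0.0003 -0.0012] [-0.      0.0001] 0.04559221863746643 [-0.0006 -0.0008]
top g [0.0001 0.0002] [-0.0006 -0.0008] 0.04603986069560051 [ 0.0002 -0.0004]
scene r [0.0067 0.0033] [0.0035 0.0014] 0.04668266698718071 [0.0059 0.0023]
scene y [0.0023 0.0023] [-0.0003 -0.0003] 0.04699713736772537 [0.0007 0.0002]
scene b [0.0019 0.0016] [-0.0002 -0.0018] 0.04735639691352844 [-0.0001 -0.    ]
scene g [0.0028 0.0022] [0.0007 0.0009] 0.0466620996594429 [0.0009 0.0017]
6x [-0.611, -0.96, -0.003] last yaw -0.087 rows 2 2
```

```bash
python3 -c "
from l import *
plan((.5988,-.1502,.2,90),(.5988,-.1502,.12,90),(.5988,-.1502,.077,90))
"
```

```text
6x [-0.603, -0.965, 0.08] last yaw 0.448 rows 2 8
1x [0.0, 0.0, 0.8] last yaw 0.0 rows 2 0
1x [0.0, 0.0, 0.43] last yaw 0.0 rows 1 0
```

>>> {"method": "servo_tool", "body": {
  "rows": [
    {"offset":[-0.3,-0.48,0.04],"yaw":0,"claw":0.4},
    {"offset":[-0.603,-0.965,0.08],"yaw":0,"claw":0.4}
  ]
}}

```text
time: 65.65
ee_pos: [0.38, 0.3739, 0.2396]
tcp_rot: [-180.0, 0.0, 170.7]
wrist_force: [-0.1, 0.4, 1.1]
opening: 0.051
grasp_force: 0.0
```

>>> {"method": "servo_tool", "body": {
  "rows": [
    {"offset":[-0.3,-0.48,0.04],"yaw":0,"claw":0.4},
    {"offset":[-0.603,-0.965,0.08],"yaw":0,"claw":0.4}
  ]
}}

```text
time: 65.9
ee_pos: [0.424, 0.2682, 0.232]
tcp_rot: [180.0, 0.0, 170.7]
wrist_force: [0.1, 0.1, 0.3]
opening: 0.0511
grasp_force: 0.0
```

>>> {"method": "servo_tool", "body": {
  "rows": [
    {"offset":[-0.3,-0.48,0.04],"yaw":0,"claw":0.4},
    {"offset":[-0.603,-0.965,0.08],"yaw":0,"claw":0.4}
  ]
}}

```text
time: 66.15
ee_pos: [0.4678, 0.1631, 0.2241]
tcp_rot: [180.0, 0.0, 170.7]
wrist_force: [0.1, -0.8, 0.9]
opening: 0.0513
grasp_force: 0.0
```

>>> {"method": "servo_tool", "body": {
  "rows": [
    {"offset":[-0.3,-0.48,0.04],"yaw":0,"claw":0.4},
    {"offset":[-0.603,-0.965,0.08],"yaw":0,"claw":0.4}
  ]
}}

```text
time: 66.4
ee_pos: [0.5117, 0.058, 0.2161]
tcp_rot: [180.0, 0.1, 170.7]
wrist_force: [1.3, 0.2, 0.0]
opening: 0.0512
grasp_force: 0.0
```

>>> {"method": "servo_tool", "body": {
  "rows": [
    {"offset":[-0.3,-0.48,0.04],"yaw":0,"claw":0.4},
    {"offset":[-0.603,-0.965,0.08],"yaw":0,"claw":0.4}
  ]
}}

```text
time: 66.65
ee_pos: [0.5555, -0.0471, 0.2081]
tcp_rot: [180.0, 0.0, 170.6]
wrist_force: [0.3, 0.7, 0.6]
opening: 0.0514
grasp_force: 0.0
```

>>> {"method": "servo_tool", "body": {
  "rows": [
    {"offset":[-0.3,-0.48,0.04],"yaw":0.056,"claw":0.4},
    {"offset":[-0.603,-0.965,0.08],"yaw":0.112,"claw":0.4},
    {"offset":[-0.603,-0.965,0.08],"yaw":0.168,"claw":0.4},
    {"offset":[-0.603,-0.965,0.08],"yaw":0.224,"claw":0.4},
    {"offset":[-0.603,-0.965,0.08],"yaw":0.28,"claw":0.4},
    {"offset":[-0.603,-0.965,0.08],"yaw":0.336,"claw":0.4},
    {"offset":[-0.603,-0.965,0.08],"yaw":0.392,"claw":0.4},
    {"offset":[-0.603,-0.965,0.08],"yaw":0.448,"claw":0.4},
    {"offset":[-0.603,-0.965,0.08],"yaw":0.448,"claw":0.4},
    {"offset":[-0.603,-0.965,0.08],"yaw":0.448,"claw":0.4},
    {"offset":[-0.603,-0.965,0.08],"yaw":0.448,"claw":0.4}
  ]
}}

```text
time: 68.03
ee_pos: [0.5991, -0.1496, 0.1999]
tcp_rot: [180.0, 0.0, 90.2]
wrist_force: [0.7, 0.1, -1.4]
opening: 0.051
grasp_force: 0.0
```

```bash
python3 -c "
from l import *
st()
plan((.5988,-.1502,.12,90),(.5988,-.1502,.077,90))
"
```

```text
{'time': np.float64(68.025), 'ee_pos': array([ 0.5991, -0.1496,  0.1999]), 'tcp_rot': array([1.79996e+02, 7.00000e-04, 9.01923e+01]), 'wrist_force': array([ 0.685 ,  0.1276, -1.4242]), 'opening': np.float64(0.051), 'grasp_force': np.float64(0.0)}
1x [-0.006, -0.003, 0.799] last yaw 0.0011 rows 2 1
1x [0.0, 0.0, 0.43] last yaw 0.0 rows 1 0
```

>>> {"method": "servo_tool", "body": {
  "rows": [
    {"offset":[-0.006,-0.003,0.4],"yaw":0,"claw":0.4},
    {"offset":[-0.006,-0.003,0.8],"yaw":0,"claw":0.4},
    {"offset":[-0.006,-0.003,0.8],"yaw":0,"claw":0.4}
  ]
}}

```text
time: 68.4
ee_pos: [0.5971, -0.1496, 0.1169]
tcp_rot: [-179.7, -0.1, 90.1]
wrist_force: [0.2, 0.6, 0.2]
opening: 0.0512
grasp_force: 0.0
```

>>> {"method": "servo_tool", "body": {
  "rows": [
    {"offset":[0,0,0.2],"yaw":0,"claw":0.4},
    {"offset":[0,0,0.43],"yaw":0,"claw":0.4},
    {"offset":[0,0,0.43],"yaw":0,"claw":0.4},
    {"offset":[0,0,0.43],"yaw":0,"claw":0.55},
    {"offset":[0,0,0.43],"yaw":0,"claw":0.65},
    {"offset":[0,0,0.43],"yaw":0,"claw":0.75},
    {"offset":[0,0,0.43],"yaw":0,"claw":0.85},
    {"offset":[0,0,0.43],"yaw":0,"claw":0.85},
    {"offset":[0,0,0.43],"yaw":0,"claw":0.85}
  ],
  "squeeze": 20
}}

```text
time: 69.53
ee_pos: [0.5994, -0.1501, 0.0779]
tcp_rot: [179.9, 0.0, 90.1]
wrist_force: [0.6, 0.1, 5.3]
opening: 0.019
grasp_force: 19.5
```

```bash
python3 -c "
from l import *
st()
p,d,W=cloud('scene'); held(W,get_obs()['ee_pos'])
"
```

```text
{'time': np.float64(69.525), 'ee_pos': array([ 0.5994, -0.1501,  0.0779]), 'tcp_rot': array([1.79907e+02, 2.08000e-02, 9.00802e+01]), 'wrist_force': array([0.6105, 0.0967, 5.3213]), 'opening': np.float64(0.019), 'grasp_force': np.float64(19.5356)}
held flange dz -0.0318 549 slope [-0.001 -0.002] centre [0.0019 0.0015] 0.0456
```

Centred. A light press to confirm it is home, then release, lift clear and verify.

>>> {"method": "servo_tool", "body": {
  "rows": [
    {"offset":[0,0,0.02],"yaw":0,"claw":0.85},
    {"offset":[0,0,0.02],"yaw":0,"claw":0.85},
    {"offset":[0,0,0],"yaw":0,"claw":0.7},
    {"offset":[0,0,0],"yaw":0,"claw":0.4},
    {"offset":[0,0,0],"yaw":0,"claw":0.4},
    {"offset":[0,0,0],"yaw":0,"claw":0.4},
    {"offset":[0,0,-0.3],"yaw":0,"claw":0.4},
    {"offset":[0,0,-0.9],"yaw":0,"claw":0.4}
  ]
}}

```text
time: 70.58
ee_pos: [0.5976, -0.1497, 0.165]
tcp_rot: [-179.7, -0.1, 90.1]
wrist_force: [0.6, -0.3, 0.9]
opening: 0.051
grasp_force: 0.0
```

>>> {"method": "servo_tool", "body": {
  "rows": [
    {"offset":[0.4,-0.4,-0.4],"yaw":0,"claw":0.4},
    {"offset":[0.8,-0.8,-0.8],"yaw":0,"claw":0.4},
    {"offset":[1,-1,-1],"yaw":0,"claw":0.4}
  ]
}}

```text
time: 70.95
ee_pos: [0.4975, -0.0491, 0.2686]
tcp_rot: [179.9, 0.0, 90.1]
wrist_force: [1.1, 0.8, -0.6]
opening: 0.0513
grasp_force: 0.0
```

>>> {"method": "servo_tool", "body": {
  "rows": [
    {"offset":[0.4,-0.4,0],"yaw":0,"claw":0.4},
    {"offset":[0.8,-0.8,0],"yaw":0,"claw":0.4},
    {"offset":[1,-1,0],"yaw":0,"claw":0.4},
    {"offset":[1,-1,0],"yaw":0,"claw":0.4},
    {"offset":[1,-1,0],"yaw":0,"claw":0.4},
    {"offset":[1,-1,0],"yaw":0,"claw":0.4}
  ]
}}

```text
time: 71.7
ee_pos: [0.3991, 0.0492, 0.2666]
tcp_rot: [-180.0, 0.0, 90.0]
wrist_force: [0.2, 0.4, 1.0]
opening: 0.0509
grasp_force: 0.0
```

```bash
python3 -c "
from l import *
for n in('scene','top'):
    p,d,W=cloud(n); print(n,mould(W,(.5015,.2502)))
    for c in((.599,-.15),(.585,-.333),(.43,-.15),(.429,-.322)): cap(W,c)
cv2.imwrite('pics/t10.png',cv2.resize(p[...,::-1],(800,600)))
st()"
```

```text
scene ((array([0.5001, 0.2514]), array([0.1912, 0.0665]), -9.163223266601562), array([0.5023, 0.2516, 0.0412]))
cap z 0.0464 516 slope [-0.003 -0.006] knob [ 0.6021 -0.1474  0.0663]
cap z 0.0465 418 slope [ 0.002 -0.007] knob [ 0.5871 -0.3315  0.0657]
cap z 0.0462 402 slope [-0.003 -0.002] knob [ 0.4309 -0.149   0.0655]
cap z 0.0465 339 slope [ 0.    -0.004] knob [ 0.4316 -0.3202  0.0658]
top ((array([0.4999, 0.2514]), array([0.1888, 0.0655]), -8.961830139160156), array([0.499 , 0.2508, 0.0426]))
cap z 0.0469 489 slope [ 0.002 -0.005] knob [ 0.5987 -0.1489  0.0688]
cap z 0.0467 498 slope [0.001 0.001] knob [ 0.5835 -0.3324  0.0686]
cap z 0.0469 519 slope [ 0.003 -0.008] knob [ 0.428  -0.1507  0.0687]
cap z 0.0471 524 slope [-0.001  0.005] knob [ 0.4279 -0.3228  0.0682]
{'time': np.float64(71.8), 'ee_pos': array([0.399 , 0.0492, 0.2666]), 'tcp_rot': array([-1.799607e+02,  6.800000e-03,  9.001760e+01]), 'wrist_force': array([0.5221, 0.5916, 0.3908]), 'opening': np.float64(0.0514), 'grasp_force': np.float64(0.0)}
```

View pics/t10.png

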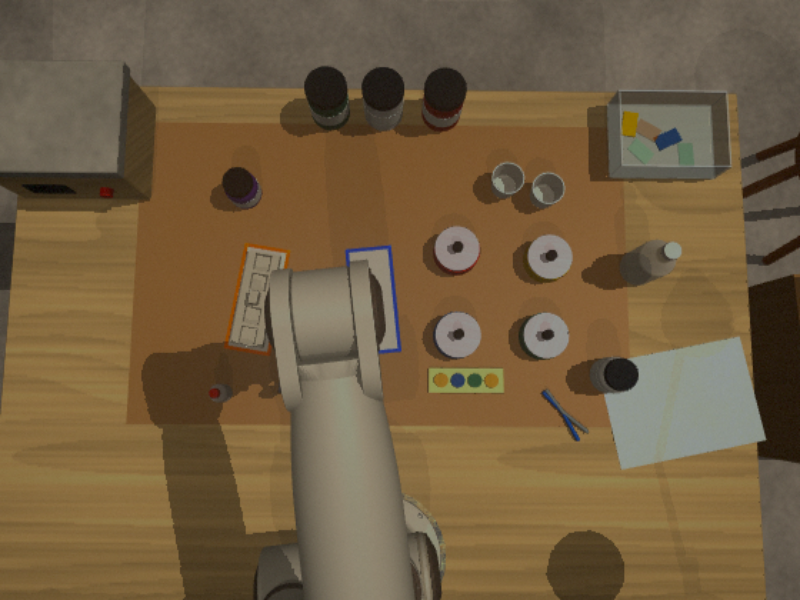

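The top view shows lids centred on all four pots at (457,250), (550,258), (457,335) and (545,336). The mould is inside the orange mark at (258,300) and the bystanders are in place. Handing in.

```bash
python3 -c "
from workcell import *
print(job_done())"
```

```text
the job is handed in; nothing more can be done
None
```

The job is handed in, though the hand-in gave no verdict: in the last images all four castings are in their pots, the lids are pressed level, the mould is back inside the orange mark, and no bystander looks moved.

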